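Go / no-go check of a centrifuge rotor bore

ROBOT

A 6-joint arm with a two-finger parallel gripper is mounted at the origin on a cart in front of the work surface, level with it; the furniture and walls round the work are solid. World frame = base frame: x ahead of the robot, y to its left, z up, the work surface at z = 0. Lengths are in m, angles in rad, forces in N, time in s.
With the tool pointing down it reaches from about 0.25 to 0.725 m from the base axis. Payload 4 kg.
Tool frame: the origin (TCP) lies at the very end of the fingers, on their centre line; the grasp point (between the pads) lies 19 mm behind it; z points along the fingers, y is the direction in which the jaws open and shut (so a half turn about z gives the same grasp; the last joint's range is limited). The gripper opens to 85 mm and grips with 20 to 120 N. Pads are 22 mm wide; open, the fingers measure 114 mm over their backs; the gripper's body (76 mm by 85 mm) begins 54 mm behind the grasp point. The pads swing forward as they close: fully open they stand 13 mm farther back than shut.
Start: joints at [1.189, 0.241, 0.005, 1.335, 0, 1.571], TCP at [0.186, 0.464, 0.231] pointing down, gripper open.
Joint ranges: [-2.72, 2.72], [-1.05, 1.87], [-1.09, 1.28], [-1.99, 2.15], [-1.42, 1.44], [-3.14, 3.14]. Speed limits (rad/s): [2.79, 2.79, 3.14, 3.14, 3.14, 3.14].

INTERFACE

Orientations are given as a unit quaternion [x, y, z, w].
In Python, from plant import r gives the robot as it stands.
- The arm moves only by the shell command python3 -m pendant 'ROWS'. ROWS is JSON, a list that holds one entry, the list of rows, each a list of 5 numbers: the shift along the world's x, y, z in mm, then the turn about the world's z in degrees, then the opening, from 0 (shut) to 1 (fully open). A call has exactly 10 rows; each row is the pose to reach, as a shift and turn from the pose commanded when the call began; what a row does not reach only later rows make up. A row lasts 1/12 s, in which the tool goes at most 41.7 mm and 7.16 degrees, less where a joint would pass 70% of its speed; a pose out of reach is approached as far as the arm can. A call with a gripper value outside its range is refused whole. The fingers move at their own pace and stop on an object; the grip force is fixed at half the most. Time passes only in rows, so rows that repeat a pose let the fingers close, or fill a call up. It gives the time, the measured TCP pose, the force and the opening at its end, in the units of the state.
- r.state(): the state, without advancing time (a new reading comes with each control period).
- r.read_camera(name): name is "scene" or "side" or "wrist"; returns the picture (384x512x3 uint8, red, green, blue); there is no depth.
- r.camera_model(name): a dict with "K" (3x3 intrinsics, pixels), "rvec" (rotation vector, rad) and "tvec" (3), from world to camera coordinates, as OpenCV has them. Camera axes: x right, y down, z forward; pixel columns grow to the right and rows downward; lengths in m; the calibration is good to about 2 mm. A picture is of the moment at which its call begins: read the wrist's pose just before it. camera_model takes no time and is no camera call; for the wrist camera it gives the pose at the moment of the call.
- r.job_done(): hands the job in, once; it reports no verdict.
The state is a dict: "time": time; "joint_pos": joint angles; "qd": joint speeds; "joint_efforts": joint torques, N m; "eef_pos": TCP position; "tool_rot": TCP orientation; "ft_force": force on the tool from outside, world axes, zero at the start; "torque": the same for the moment, N m; "finger_gap": opening from 0.0 (shut) to 1.0 (fully open).
Only numpy, scipy, OpenCV 4.12 (cv2) and the standard library are available. Lean on these libraries where they do the work, as an engineer would, in place of code of your own. Each camera call takes 0.05 s, during which the arm holds its last target. There are 200 camera calls.

TASK

Check the rotor's front tube bore, the one on the robot's side: take the double-ended plug gauge from its stand and push its long, thinner go end into that bore until it is fully home. Draw it out, turn the gauge end for end, and hold its short, thicker no-go end squarely and gently against the mouth of the same bore to confirm that it will not enter. Then lay the gauge back in both saddles of its stand, let go, and leave the bottle, beaker and tube tray where they are.

Things in the scene. Friction and masses are not known exactly. Their poses are not given: they have to be found in the camera images.
- gauge: Loose double-ended steel plug gauge, 0.34 kg. Origin: middle of its hexagon handle, on the axis; x runs to the go end. Handle: x -40 to +40 mm, 21 mm across flats; the flats facing +y and -y are upright in the stand (grip these). Go end: 18 mm diameter, x +40 to +70 mm, last 4 mm tapered to 15. No-go end: 22.5 mm diameter, x -40 to -52 mm. Starts level in the stand.
- go_face (a point): Centre of the end face of the go plug, at x = +70 mm of the gauge. Axes as the gauge's.
- nogo_face (a point): Centre of the end face of the no-go plug, at x = -52 mm of the gauge. Axes as the gauge's.
- gauge_stand: Aluminium stand fixed on the bench, foot 104 x 56 x 8 mm; origin at the centre of its underside, x along the lying gauge. Two saddles 8 mm thick at x = -33 and +33 mm, 53 mm high, each with an open-topped slot 24 mm wide (31 at the top) and a 120 degree V bottom that fits a corner of the hexagon. The gauge's origin seats at x 0, y 0, z 45 mm here, its flats upright; either way round.
- rotor: Four-place fixed-angle centrifuge rotor, dark grey, fixed on a rubber rest; 177 mm diameter, 64 mm high; origin on its axis at bench height. Four equal bores open in the 45 degree conical dish of its top and run outward and down; each has a steel sleeve with a flat 30 mm flange. The front one lies at the rotor's -x, which points to the robot's side within 23 degrees. Hub 43 mm high.
- bore_mouth (a point): Centre of the front bore's mouth, flush with its sleeve flange; at x -43.2, y 0, z 53.8 mm of the rotor. z: bore axis pointing out of the bore (45 degrees up, away from the robot); -z goes in. Bore 20 mm diameter, 44 mm deep: the go plug enters 30 mm, until the handle's end meets the flange; the no-go plug cannot enter. Rigid: press with some 5 N, and well under 40 N.
- bottle_white: Bystander: white screw-cap reagent bottle, 46 mm diameter, 85 mm tall, standing loose; origin at the centre of its underside.
- beaker: Bystander: small glass beaker, 45 mm diameter, 59 mm tall, standing loose; origin at the centre of its underside.
- tube_tray: Bystander: white tray base with a blue tube tray on it, 104 x 130 x 60 mm, standing loose; origin at the centre of its underside.
Not all that is in view belongs to the job. Several things have the shape of the gauge; the one meant has the colours described above.

How it is judged:
By the outcome, as a careful person would: the job done as asked, in the order asked, and still so for the second after the job is handed in, with the robot touching nothing.
It also fails if it takes over 72 s, if anything falls off the work surface, if the arm or the gripper's body presses on something with over 40 N, if the wrist force passes 120 N, or if a joint passes its speed limit or range.

## Working session

There is one attempt and no reset: what is moved stays moved. The work goes in short steps, Python scripts to look and compute and a shell command to move; the robot and the scene stay as the last step left them, time stands still between calls to the robot, and variables do not carry over. Pictures are saved under pics/ and viewed, about 8 in all and at most 12, crops included, and the job is handed in when it is done.

```bash
ls; mkdir -p pics; python3 - <<'E'
from plant import r
import cv2,numpy as np
s=r.state();print({k:np.round(v,3).tolist() for k,v in s.items()})
a=[cv2.cvtColor(r.read_camera(n),cv2.COLOR_RGB2BGR) for n in("scene","side")]
np.save('pics/ss.npy',np.array(a))
for n in("scene","side"):
    m=r.camera_model(n);R=cv2.Rodrigues(np.array(m['rvec']))[0];print(n,np.round(-R.T@np.array(m['tvec']),3),np.round(R[2],2),m['K'][0][0])
cv2.imwrite('pics/a.png',cv2.resize(np.vstack(a),None,fx=.78,fy=.78,interpolation=cv2.INTER_AREA))
cv2.imwrite('pics/scene.png',cv2.resize(a[0],(800,600)));cv2.imwrite('pics/side.png',cv2.resize(a[1],(800,600)))
E
```

```text
pics
{'time': 0.0, 'joint_pos': [1.189, 0.241, 0.004, 1.335, 0.0, 1.571], 'qd': [-0.001, -0.001, 0.0, 0.0, -0.001, -0.0], 'joint_efforts': [0.001, -37.232, 25.241, 0.017, 0.0, -0.0], 'eef_pos': [0.186, 0.463, 0.23], 'tool_rot': [0.19, 0.982, -0.001, -0.0], 'ft_force': [-0.303, 0.514, -0.398], 'torque': [0.002, 0.01, 0.022], 'finger_gap': 1.0}
scene [ 0.12  -0.873  0.833] [ 0.35  0.72 -0.59] 453.9136804426238
side [ 0.315 -1.251  0.551] [ 0.18  0.92 -0.35] 442.4165846023275
```

View pics/scene.png

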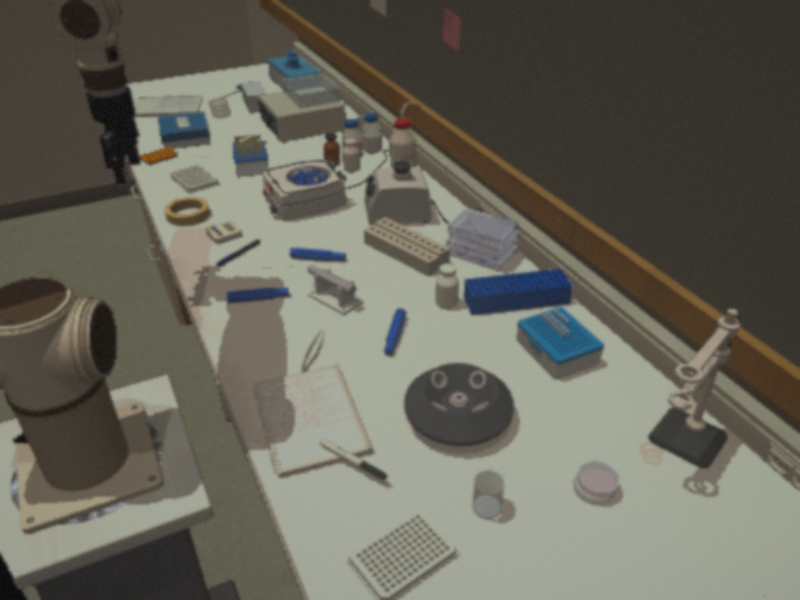

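View pics/side.png

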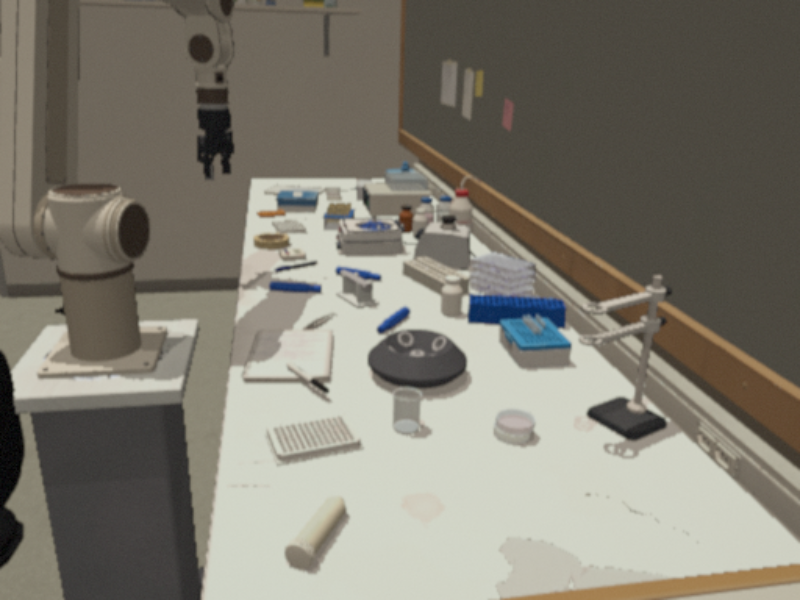

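The scene picture shows the steel gauge in its stand at (335,283). The three blue gauge-shaped bodies at (257,295), (318,254) and (395,330) lie loose and don't match the steel colour. The rotor is at (459,402) and the beaker at (488,495). I'll crop in on the stand and rotor.

```bash
cat > h.py <<'E'
import numpy as np,cv2
from plant import r
def ray(n,uv,z,sc=1.0,off=(0,0)):
    m=r.camera_model(n);R=cv2.Rodrigues(np.array(m['rvec'],float))[0];t=np.array(m['tvec'],float)
    K=np.array(m['K'],float);p=np.array([uv[0]/sc+off[0],uv[1]/sc+off[1],1.0])
    c=-R.T@t;d=R.T@np.linalg.inv(K)@p
    return c+d*(z-c[2])/d[2]
def proj(n,P):
    m=r.camera_model(n)
    return cv2.projectPoints(np.array(P,float).reshape(-1,3),np.array(m['rvec'],float),np.array(m['tvec'],float),np.array(m['K'],float),None)[0][:,0]
E
python3 - <<'E'
from h import *
a=np.load('pics/ss.npy')
A=cv2.resize(a[0][155:210,185:245],(400,367),interpolation=cv2.INTER_CUBIC)
B=cv2.resize(a[0][225:290,250:335],(400,306),interpolation=cv2.INTER_CUBIC)
A=cv2.copyMakeBorder(A,0,33,0,0,cv2.BORDER_CONSTANT);B=cv2.copyMakeBorder(B,0,94,0,0,cv2.BORDER_CONSTANT)
cv2.imwrite('pics/crop.png',np.hstack([A,B]))
for n,uv,z in[('stand',(335,290),.03),('gL',(310,270),.045),('gR',(355,290),.045),('rotor',(459,402),.043),('bL',(438,379),.054),('bR',(478,379),.054),('beaker',(488,495),.03)]:
    print(n,np.round(ray('scene',uv,z,1.5625),3))
E
```

```text
stand [0.494 0.224 0.03 ]
gL [0.468 0.292 0.045]
gR [0.522 0.186 0.045]
rotor [ 0.551 -0.172  0.043]
bL [ 0.541 -0.12   0.054]
bR [ 0.599 -0.149  0.054]
beaker [ 0.503 -0.342  0.03 ]
```

View pics/crop.png

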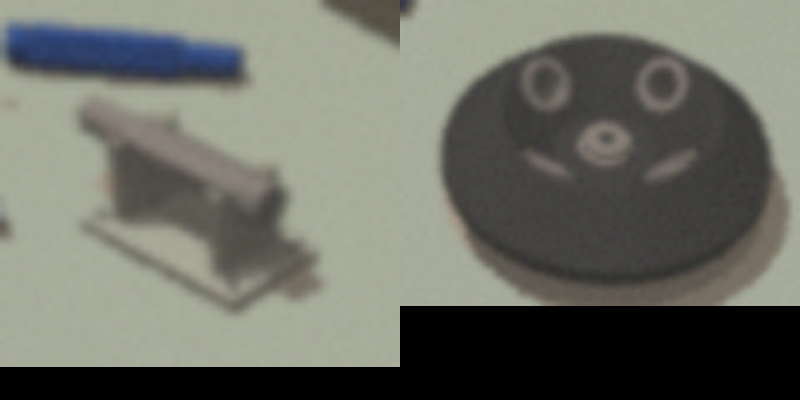

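The gauge in the stand is steel-coloured with its ends unpainted; the blue ones are decoys. It runs from about (80,110) in the crop, which is the longer overhang and so the go end (+y side), to (285,195). The front bore's flange is seen edge-on at (548,165). Next I move above the stand for a close look.

```bash
python3 -m pendant '[[[40,-32,0,-7,1],[80,-64,0,-14,1],[115,-92,0,-21,1],[150,-120,0,-28,1],[185,-148,0,-35,1],[220,-176,0,-41,1],[250,-202,0,-41,1],[275,-223,0,-41,1],[290,-235,0,-41,1],[290,-235,0,-41,1]]]'
python3 - <<'E'
from h import *
s=r.state();print(np.round(s['eef_pos'],4),np.round(s['tool_rot'],3))
m=r.camera_model('wrist');im=cv2.cvtColor(r.read_camera('wrist'),cv2.COLOR_RGB2BGR);np.savez('pics/w1.npz',im=im,**{k:np.array(m[k]) for k in('K','rvec','tvec')})
R=cv2.Rodrigues(np.array(m['rvec']))[0];print(np.round(-R.T@np.array(m['tvec']),3),np.round(R,2))
cv2.imwrite('pics/w1.png',cv2.resize(im,(800,600),interpolation=cv2.INTER_CUBIC))
E
```

```text
time: 0.93
eef_pos: [0.4809, 0.2242, 0.2304]
tool_rot: [0.525, 0.851, -0.001, 0.001]
ft_force: [0.0, 0.6, 0.1]
finger_gap: 1.006
[0.4809 0.2242 0.2304] [ 0.525  0.851 -0.001  0.001]
[0.444 0.298 0.372] [[ 0.89  0.45  0.  ]
 [ 0.42 -0.85  0.32]
 [ 0.14 -0.29 -0.95]]
```

View pics/w1.png

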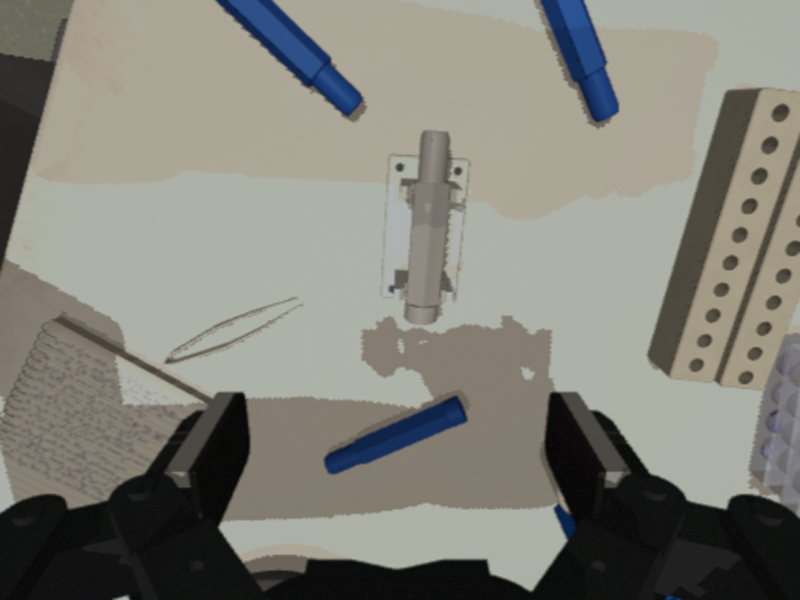

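The wrist view shows the steel gauge in the stand: go tip at (435,133), no-go end at (421,320), handle shoulders at (431,184) and (423,304). The foot corners are at (389,155), (470,158), (382,297) and (457,300). The go end points to +y.

```bash
python3 - <<'E'
from h import *
P={}
for n,uv,z in[('tip',(435,131),.045+.004),('sh_go',(431,184),.057),('sh_no',(423,304),.057),('nogo',(421,322),.045),('c1',(389,155),.008),('c2',(470,158),.008),('c3',(382,297),.008),('c4',(457,300),.008)]:
    P[n]=ray('wrist',uv,z,1.5625);print(n,np.round(P[n],4))
c=sum(P[k] for k in('c1','c2','c3','c4'))/4
d=(P['c1']+P['c2']-P['c3']-P['c4'])/2
print('stand',c,np.hypot(*d[:2]),np.degrees(np.arctan2(d[1],d[0])))
h=(P['sh_go']+P['sh_no'])/2;d=P['sh_go']-P['sh_no'];print('handle mid',h,np.hypot(*d[:2]),np.degrees(np.arctan2(d[1],d[0])))
d=P['tip']-P['nogo'];print(np.hypot(*d[:2]),np.degrees(np.arctan2(d[1],d[0])))
q=r.state()['tool_rot'];print('jaw',np.degrees(2*np.arctan2(q[1],q[0]))-90)
E
```

```text
tip [0.4653 0.3024 0.049 ]
sh_go [0.4768 0.2745 0.057 ]
sh_no [0.5081 0.2045 0.057 ]
nogo [0.5155 0.1887 0.045 ]
c1 [0.4476 0.2749 0.008 ]
c2 [0.4979 0.298  0.008 ]
c3 [0.4886 0.1809 0.008 ]
c4 [0.5396 0.204  0.008 ]
stand [0.49341064 0.2394539  0.008     ] 0.10272621467988913 113.73818909240244
handle mid [0.49247596 0.23946306 0.057     ] 0.07664635309870571 114.07504608069641
0.12427875684159388 113.82460627188252
jaw 26.759051044772235
```

```bash
python3 -m pendant '[[[3,5,-20,-1,1],[6,10,-50,-2,1],[10,18,-80,-3,1],[12,18,-105,-3,1],[12,18,-120,-3,1],[12,18,-130,-3,1],[12,18,-130,-3,1],[12,18,-130,-3,1],[12,18,-130,-3,1],[12,18,-130,-3,1]]]'
```

```text
time: 1.82
eef_pos: [0.4892, 0.2477, 0.103]
tool_rot: [0.544, 0.839, 0.001, 0.001]
ft_force: [0.1, 0.2, 0.1]
finger_gap: 1.002
```

```bash
python3 -m pendant '[[[2.5,-3,-20,0,1],[2.5,-3,-40,0,1],[2.5,-3,-60,0,1],[2.5,-3,-70,0,1],[2.5,-3,-77,0,1],[2.5,-3,-77,0,1],[2.5,-3,-77,0,0.3],[2.5,-3,-77,0,0],[2.5,-3,-77,0,0],[2.5,-3,-77,0,0]]]' && python3 -m pendant '[[[0,0,0,0,0],[0,0,0,0,0],[0,0,0,0,0],[0,0,0,0,0],[0,0,5,0,0],[0,0,15,0,0],[0,0,25,0,0],[0,0,35,0,0],[0,0,35,0,0],[0,0,35,0,0]]]'
```

```text
time: 2.65
eef_pos: [0.4915, 0.2444, 0.0253]
tool_rot: [0.544, 0.839, 0.001, 0.0]
ft_force: [0.7, -1.0, 0.7]
finger_gap: 0.455
time: 3.48
eef_pos: [0.4904, 0.2438, 0.0595]
tool_rot: [0.544, 0.839, -0.0, -0.0]
ft_force: [-0.4, -0.2, -4.5]
finger_gap: 0.235
```

```bash
python3 -m pendant '[[[0,0,10,0,0],[0,0,20,7,0],[-6,2,25,14,0],[-12,3,25,21,0],[-18,5,25,28,0],[-24,6,25,35,0],[-30,7,25,42,0],[-36,8,25,49,0],[-42,9,25,56,0],[-46,10,25,63,0]]]' && python3 -m pendant '[[[0,0,0,7,0],[0,0,0,14,0],[0,0,0,21,0],[0,0,0,27,0],[0,0,-5,27,0],[0,0,-15,27,0],[0,0,-25,27,0],[0,0,-32,27,0],[0,0,-32,27,0],[0,0,-32,27,0]]]'; python3 - <<'E'
from h import *
a=cv2.cvtColor(r.read_camera('wrist'),cv2.COLOR_RGB2BGR)
cv2.imwrite('pics/w2.png',cv2.resize(a,(800,600),interpolation=cv2.INTER_CUBIC))
E
```

```text
time: 4.32
eef_pos: [0.4435, 0.2536, 0.0842]
tool_rot: [0.022, 1.0, -0.0, -0.001]
ft_force: [-0.5, -0.3, -3.4]
finger_gap: 0.238
time: 5.15
eef_pos: [0.4439, 0.2535, 0.0511]
tool_rot: [-0.209, 0.978, -0.0, -0.001]
ft_force: [-0.1, -1.2, -4.4]
finger_gap: 0.234
```

View pics/w2.png

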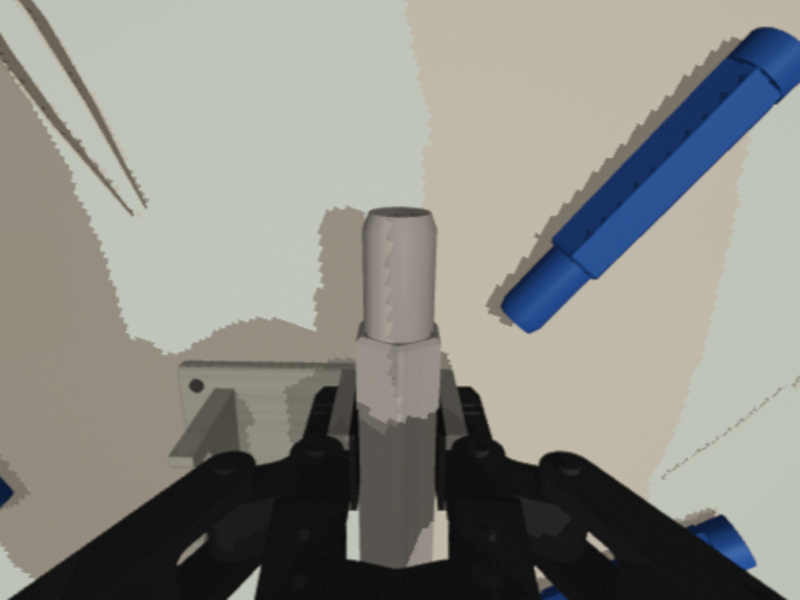

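```bash
python3 -m pendant '[[[0,0,-1,0,0],[0,0,-2,0,0],[0,0,-3,0,0],[0,0,-4,0,0],[0,0,-5,0,0],[0,0,-6,0,0],[0,0,-7,0,0],[0,0,-8,0,0],[0,0,-9,0,0],[0,0,-9,0,0]]]'; python3 - <<'E'
from h import *
s=r.state();print(np.round(s['torque'],3),np.round(s['ft_force'],2),np.round(s['eef_pos'],4),np.round(s['tool_rot'],4))
E
```

```text
time: 6.03
eef_pos: [0.445, 0.2545, 0.0442]
tool_rot: [-0.209, 0.978, 0.001, 0.001]
ft_force: [-3.2, -0.1, 3.8]
finger_gap: 0.238
[ 0.02   0.454 -0.014] [-3.24 -0.06  3.84] [0.445  0.2545 0.0442] [-2.091e-01  9.779e-01  5.000e-04  5.000e-04]
```

```bash
python3 -m pendant '[[[0,0,-1,0,0],[0,0,-2,0,0],[0,0,-3,0,0],[0,0,-4,0,0],[0,0,-5,0,0],[0,0,-6,0,0],[0,0,-7,0,0],[0,0,-8,0,0],[0,0,-9,0,0],[0,0,-9.5,0,0]]]'; python3 - <<'E'
from h import *
s=r.state();print(np.round(s['torque'],3))
a=cv2.cvtColor(r.read_camera('wrist'),cv2.COLOR_RGB2BGR);b=cv2.cvtColor(r.read_camera('side'),cv2.COLOR_RGB2BGR)
p=proj('side',r.state()['eef_pos'])[0];x,y=int(p[0]),int(p[1])
b=cv2.resize(b[y-45:y+45,x-60:x+60],(400,300),interpolation=cv2.INTER_CUBIC)
cv2.imwrite('pics/w3.png',np.hstack([cv2.resize(a,(400,300)),b]))
E
```

```text
time: 6.87
eef_pos: [0.445, 0.2559, 0.0386]
tool_rot: [-0.21, 0.978, 0.002, 0.002]
ft_force: [-14.9, -1.9, 32.8]
finger_gap: 0.236
[-0.264  2.089  0.058]
```

View pics/w3.png

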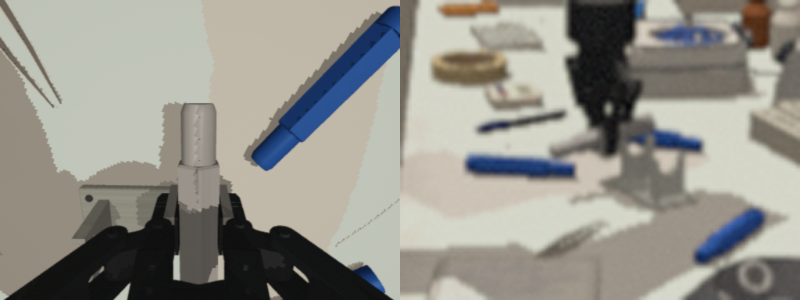

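```bash
python3 -m pendant '[[[0,0,6,0,0],[0,0,12,0,0],[-8,-3.5,14,0,0],[-15.5,-7,14,0,0],[-15.5,-7,8,0,0],[-15.5,-7,4,0,0],[-15.5,-7,2,0,0],[-15.5,-7,0,0,0],[-15.5,-7,-2,0,0],[-15.5,-7,-2,0,0]]]' && python3 -m pendant '[[[0,0,-1,0,0],[0,0,-2,0,0],[0,0,-3,0,0],[0,0,-4,0,0],[0,0,-5,0,0],[0,0,-6,0,0],[0,0,-7,0,0],[0,0,-8,0,0],[0,0,-8.5,0,0],[0,0,-8.5,0,0]]]'; python3 - <<'E'
from h import *
s=r.state();print(np.round(s['torque'],3),s['tool_rot'])
E
```

```text
time: 7.8
eef_pos: [0.4274, 0.2468, 0.0319]
tool_rot: [-0.209, 0.978, 0.0, -0.002]
ft_force: [-8.5, -1.9, 10.7]
finger_gap: 0.232
time: 8.63
eef_pos: [0.4282, 0.2472, 0.0241]
tool_rot: [-0.209, 0.978, 0.001, -0.001]
ft_force: [-8.4, -2.1, 13.5]
finger_gap: 0.237
[-0.059  0.905  0.053] [-2.09318914e-01  9.77847014e-01  5.83153419e-04 -6.85174975e-04]
```

```bash
python3 -m pendant '[[[0,0,8,0,0],[0,0,16,0,0],[5,2,18,0,0],[9,4,18,0,0],[9,4,14,0,0],[9,4,10,0,0],[9,4,8,0,0],[9,4,6,0,0],[9,4,4,0,0],[9,4,3,0,0]]]' && python3 -m pendant '[[[0,0,-1,0,0],[0,0,-2,0,0],[0,0,-2,0,0],[0,0,-2,0,0],[0,0,10,0,0],[0,0,25,0,0],[0,0,40,0,0],[0,0,55,0,0],[0,0,65,0,0],[0,0,65,0,0]]]'; python3 - <<'E'
from h import *
a=cv2.cvtColor(r.read_camera('scene'),cv2.COLOR_RGB2BGR);b=cv2.cvtColor(r.read_camera('side'),cv2.COLOR_RGB2BGR)
o=[]
for n,im in(('scene',a),('side',b)):
    e=r.state()['eef_pos'];p=proj(n,e)[0];x,y=int(p[0]),int(p[1]);x0=max(x-30,0);y0=max(y-40,0)
    print(n,x0,y0,p);o.append(cv2.resize(im[y0:y0+60,x0:x0+60],(400,400),interpolation=cv2.INTER_CUBIC))
print(e,r.state()['ft_force'])
cv2.imwrite('pics/w4.png',np.hstack(o))
E
```

```text
time: 9.47
eef_pos: [0.4385, 0.2515, 0.0289]
tool_rot: [-0.209, 0.978, 0.001, 0.001]
ft_force: [-9.6, -4.6, 25.1]
finger_gap: 0.236
time: 10.3
eef_pos: [0.4394, 0.2516, 0.0929]
tool_rot: [-0.209, 0.978, 0.0, 0.002]
ft_force: [0.5, 0.2, -4.2]
finger_gap: 0.231
scene 162 129 [192.39177221 169.13832614]
side 181 126 [211.462629  166.3454795]
[0.43807335 0.25085715 0.09083179] [-0.46483274 -0.13576297 -4.42750362]
```

View pics/w4.png

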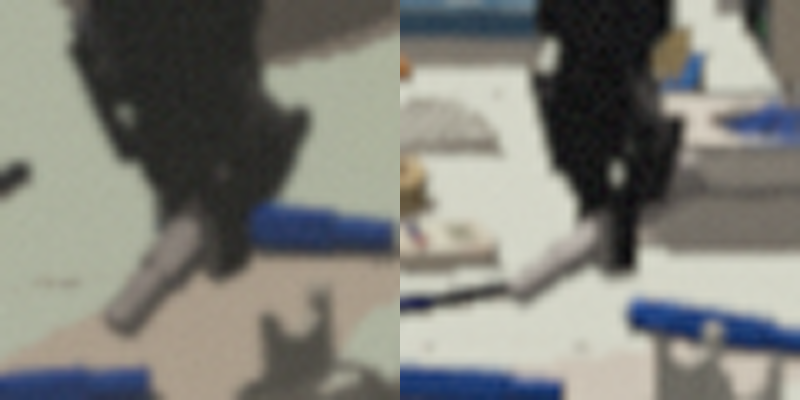

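```bash
python3 - <<'E'
from h import *
e=np.array([.4390,.2513,.0925]);G=e+[0,0,.0197]
q=r.state()['tool_rot'];j=np.degrees(2*np.arctan2(q[1],q[0]))-90;print('jaw',j)
g=np.radians(204)
for t in(30,35,40,45):
    T=np.radians(t);u=np.array([np.cos(g)*np.cos(T),np.sin(g)*np.cos(T),-np.sin(T)])
    for n,o in(('scene',(162,129)),('side',(181,126))):
        p=(proj(n,[G+.065*u,G+.035*u])-o)*6.667
        print(t,n,np.round(p).tolist())
E
```

```text
jaw 114.12236727273213
30 scene [[113.0, 341.0], [153.0, 288.0]]
30 side [[110.0, 305.0], [154.0, 270.0]]
35 scene [[120.0, 347.0], [157.0, 291.0]]
35 side [[115.0, 313.0], [157.0, 274.0]]
40 scene [[127.0, 352.0], [160.0, 294.0]]
40 side [[122.0, 320.0], [160.0, 278.0]]
45 scene [[134.0, 356.0], [164.0, 296.0]]
45 side [[128.0, 326.0], [163.0, 282.0]]
```

```bash
cat >> h.py <<'E'
def pts(e,j,t,xg,dz,off=.0197):
    "gauge axis points (tip top/bot, shoulder top...) for tilt t deg go-down, jaw yaw j deg, grip x, slip dz"
    g=np.radians(j+90);T=np.radians(t)
    u=np.array([np.cos(g)*np.cos(T),np.sin(g)*np.cos(T),-np.sin(T)]);n=np.array([np.cos(g)*np.sin(T),np.sin(g)*np.sin(T),np.cos(T)])
    O=np.array(e)+[0,0,off+dz]-xg*u
    return np.array([O+.07*u+.0075*n,O+.07*u-.0075*n,O+.04*u+.0121*n,O+.04*u+.009*n])
E
python3 - <<'E'
from h import *
s=r.state();e=s['eef_pos'];M=r.camera_model('wrist');a=cv2.cvtColor(r.read_camera('wrist'),cv2.COLOR_RGB2BGR);np.save('pics/w5.npy',a);print(e)
for t in(30,40,45):
    for dz in(0,.008,.016): print(t,dz,np.round((proj('wrist',pts(e,114.1,t,.005,dz))-[156,80])*4).astype(int).tolist())
cv2.imwrite('pics/w5.png',cv2.resize(a[80:230,156:356],(800,600),interpolation=cv2.INTER_CUBIC))
E
```

```text
[0.43807335 0.25085715 0.09083179]
30 0 [[394, 194], [393, 239], [394, 452], [394, 457]]
30 0.008 [[394, 205], [393, 252], [394, 479], [394, 484]]
30 0.016 [[394, 218], [394, 266], [394, 510], [394, 514]]
40 0 [[393, 226], [393, 285], [394, 448], [394, 458]]
40 0.008 [[394, 239], [393, 299], [394, 474], [394, 484]]
40 0.016 [[394, 252], [393, 314], [394, 503], [394, 513]]
45 0 [[393, 247], [393, 311], [394, 450], [394, 462]]
45 0.008 [[393, 260], [393, 325], [394, 475], [394, 487]]
45 0.016 [[394, 274], [393, 341], [394, 504], [394, 516]]
```

View pics/w5.png

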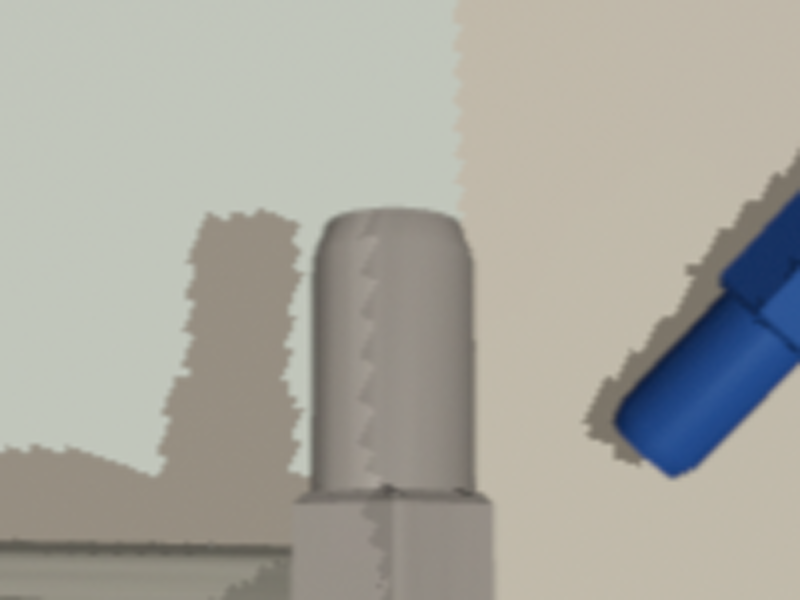

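The wrist crop shows the tip's top edge at (393,208), the handle shoulder ridge at (391,498), plug width 157 px at the tip and 164 px at the shoulder, and handle width 202 px. I'll fit tilt, slip and grip x to these.

```bash
cat >> h.py <<'E'
def frame(j,t):
    g=np.radians(j+90);T=np.radians(t)
    return (np.array([np.cos(g)*np.cos(T),np.sin(g)*np.cos(T),-np.sin(T)]),np.array([np.cos(g)*np.sin(T),np.sin(g)*np.sin(T),np.cos(T)]),np.array([-np.sin(g),np.cos(g),0]))
E
python3 - <<'E'
from h import *
from scipy.optimize import least_squares
e=[.4381,.2509,.0908]
def f(p):
    t,xg,dz=p;u,n,w=frame(114.1,t);O=np.array(e)+[0,0,.0197+dz/1e3]-xg/1e3*u
    P=[O+.07*u+.0075*n,O+.04*u+.0121*n]
    for x,h,k in((.066,.009,0),(.041,.009,0),(.04,.0105,.006)): P+=[O+x*u+h*w+k*n,O+x*u-h*w+k*n]
    q=(proj('wrist',P)-[156,80])*4
    return np.array([q[0,1]-208,q[1,1]-498,np.linalg.norm(q[2]-q[3])-157,np.linalg.norm(q[4]-q[5])-164,np.linalg.norm(q[6]-q[7])-202])
for x0 in([35,5,8],[20,5,0]):
    s=least_squares(f,x0);print(np.round(s.x,2),np.round(s.fun,1))
for xg in(5,8): print(xg,np.round(least_squares(lambda p:f([p[0],xg,p[1]]),[30,5]).x,2))
E
```

```text
[20.79  8.99 -2.59] [ 1.7 -1.6  5.9  0.1 -2.3]
[20.79  8.99 -2.59] [ 1.7 -1.6  5.9  0.1 -2.3]
5 [30.92 10.83]
8 [23.88  1.3 ]
```

```bash
python3 -m pendant '[[[-3.5,-1.5,-20,0,0],[-3.5,-1.5,-45,0,0],[-3.5,-1.5,-55,0,0],[-3.5,-1.5,-58,0,0],[-3.5,-1.5,-60,0,0],[-3.5,-1.5,-62,0,0],[-3.5,-1.5,-64,0,0],[-3.5,-1.5,-66,0,0],[-3.5,-1.5,-68,0,0],[-3.5,-1.5,-69,0,0]]]' && python3 -m pendant '[[[0,0,-1,0,0],[0,0,-2,0,0],[0,0,-3,0,0],[0,0,-4,0,0],[0,0,-5,0,0],[0,0,-5,0,0],[0,0,-5,0,0],[0,0,-5,0,0],[0,0,-5,0,0],[0,0,-5,0,0]]]'; python3 - <<'E'
from h import *
s=r.state();print(np.round(s['torque'],3))
E
```

```text
time: 11.28
eef_pos: [0.4361, 0.2505, 0.026]
tool_rot: [-0.209, 0.978, 0.001, 0.002]
ft_force: [-9.4, -4.1, 22.2]
finger_gap: 0.234
time: 12.12
eef_pos: [0.4366, 0.2515, 0.0219]
tool_rot: [-0.209, 0.978, 0.002, 0.003]
ft_force: [-7.1, -1.5, 20.1]
finger_gap: 0.234
[-0.048  0.849  0.062]
```

```bash
python3 -m pendant '[[[0,0,-1,0,0],[0,0,-2,0,0],[0,0,-3,0,0],[0,0,-4,0,0],[0,0,-4,0,0],[0,0,-4,0,0],[0,0,-4,0,0],[0,0,-4,0,0],[0,0,-4,0,0],[0,0,-4,0,0]]]';  python3 -m pendant '[[[0,0,10,0,0],[0,0,30,0,0],[0,0,50,0,0],[0,0,70,0,0],[0,0,90,0,0],[0,0,110,0,0],[0,0,125,0,0],[0,0,125,0,0],[0,0,125,0,0],[0,0,125,0,0]]]'; python3 - <<'E'
from h import *
s=r.state();e=s['eef_pos'];print(e,s['time'])
a=cv2.cvtColor(r.read_camera('wrist'),cv2.COLOR_RGB2BGR);np.save('pics/w6.npy',a)
# column profile at centre line & row widths
g=cv2.cvtColor(a,cv2.COLOR_BGR2GRAY).astype(int)
c=np.argmax
b=cv2.cvtColor(r.read_camera('side'),cv2.COLOR_RGB2BGR);p=proj('side',e)[0];x,y=int(p[0]),int(p[1]);print(x-25,y-35)
b=cv2.resize(b[y-35:y+25,x-25-10:x+15],(400,480),interpolation=cv2.INTER_CUBIC)
cv2.imwrite('pics/w6.png',np.hstack([cv2.resize(a[100:220,206:306],(400,480),interpolation=cv2.INTER_CUBIC),b]))
E
```

```text
time: 12.95
eef_pos: [0.437, 0.2521, 0.0192]
tool_rot: [-0.21, 0.978, 0.002, 0.004]
ft_force: [-11.4, -2.2, 28.6]
finger_gap: 0.239
time: 13.78
eef_pos: [0.4343, 0.2491, 0.1375]
tool_rot: [-0.209, 0.978, -0.0, -0.001]
ft_force: [-0.2, 0.1, -4.4]
finger_gap: 0.237
[0.4342677  0.24914024 0.13747307] 13.7833
185 118
```

View pics/w6.png

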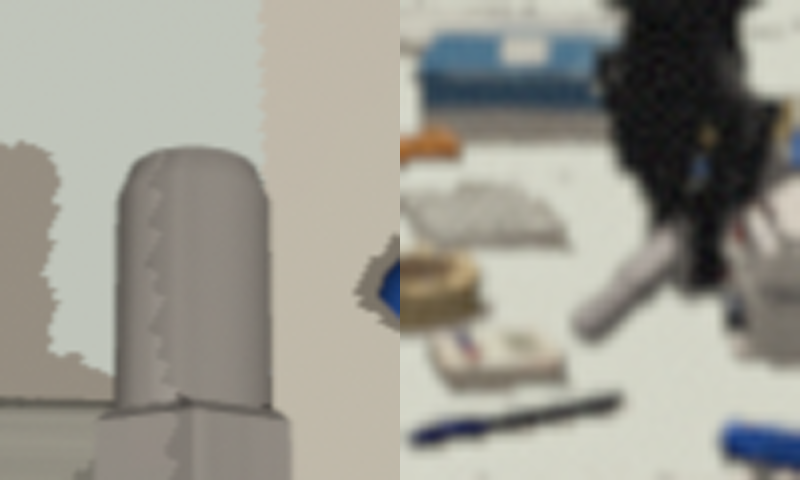

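```bash
python3 - <<'E'
from h import *
from scipy.optimize import least_squares
e=[.4343,.2491,.1375]
def f(p):
    t,xg,dz=p;u,n,w=frame(114.1,t);O=np.array(e)+[0,0,.0197+dz/1e3]-xg/1e3*u
    P=[O+.07*u+.0075*n,O+.04*u+.0121*n]
    for x,h,k in((.064,.009,0),(.041,.009,0),(.04,.0105,.006)): P+=[O+x*u+h*w+k*n,O+x*u-h*w+k*n]
    q=(proj('wrist',P)-[206,100])*4
    s=proj('side',[O+.068*u])[0]
    return np.array([q[0,1]-147,q[1,1]-408,(np.linalg.norm(q[2]-q[3])-150)*.5,(np.linalg.norm(q[4]-q[5])-154)*.5,(np.linalg.norm(q[6]-q[7])-190)*.5,*(3*(s-[198.4,158.6]))])
s=least_squares(f,[35,5,8]);print(np.round(s.x,2),np.round(s.fun,1))
for t in(32,36,40,44):
  q=least_squares(lambda p:f([t,p[0],p[1]]),[5,5]);print(t,np.round(q.x,1),np.round(q.cost,1),np.round(q.fun,1))
E
```

```text
[27.04 10.88 -6.89] [ 0.4 -0.   1.5  1.2  0.  -3.3  2.3]
32 [8.6 0.4] 23.1 [ 2.9 -2.5  2.4  3.2  2.6 -2.9  0.7]
36 [6.3 7. ] 61.7 [ 5.6 -4.9  3.3  5.1  4.9 -2.6 -0.9]
40 [ 3.3 14.3] 138.8 [ 8.8 -7.8  4.4  7.1  7.5 -2.3 -2.6]
44 [-0.3 22.4] 269.9 [ 12.8 -11.3   5.6   9.4  10.2  -2.   -4.5]
```

```bash
python3 - <<'E'
from h import *
from scipy.optimize import least_squares
e=np.array([.4343,.2491,.1375])
J=r.state()['tool_rot'];print(np.degrees(2*np.arctan2(J[1],J[0]))-90)
def q(t,xg,dz,d):
    u,n,w=frame(114.1,t);O=e+[0,0,.0197+dz/1e3]-xg/1e3*u
    O=O+d[0]*frame(114.1,0)[0]+[0,0,d[1]]
    P=[O+.07*u+.0075*n,O+.04*u+.0121*n]
    for x,h,k in((.064,.009,0),(.041,.009,0),(.04,.0105,.006)): P+=[O+x*u+h*w+k*n,O+x*u-h*w+k*n]
    p=proj('wrist',P); return np.array([p[0,1],p[1,1]]+[np.linalg.norm(p[i]-p[i+1]) for i in(2,4,6)])
k=1.5625
o0=np.array([208/k,343/k,(437-364)/k,(438-362)/k,(440-357)/k])
print('w2 pred',np.round(q(0,5,0,[0,0]),1),'obs',np.round(o0,1))
s=least_squares(lambda d:q(0,5,0,d)-o0,[0,0]);d=s.x;print('cam offset',d,s.fun)
for nm,o in(('w5',np.array([80+208/4,80+498/4,157/4,164/4,202/4])),('w6',np.array([100+147/4,100+408/4,150/4,154/4,190/4]))):
    s=least_squares(lambda p:q(p[0],p[1],p[2],d)-o,[30,5,5]);print(nm,np.round(s.x,1),np.round(s.fun,2))
    for xg in(3,5,7):
        s=least_squares(lambda p:q(p[0],xg,p[1],d)-o,[30,5]);print(xg,np.round(s.x,1),np.round(s.fun,2))
E
```

```text
114.12108443573649
w2 pred [128.4 214.2  48.5  45.8  55.8] obs [133.1 219.5  46.7  48.6  53.1]
cam offset [-0.00190042 -0.00024346] [ 0.69194063 -0.72260147  1.48911999 -3.09517688  2.28653181]
w5 [20.5  7.1 -2. ] [ 0.39 -0.38  1.51 -0.   -0.6 ]
3 [30.8 11.7] [ 1.1  -2.3   2.09  1.8   1.71]
5 [26.5  5.7] [ 0.65 -1.38  1.83  1.01  0.7 ]
7 [20.8 -1.7] [ 0.39 -0.42  1.52  0.05 -0.54]
w6 [26.   9.3 -7.9] [ 0.1  -0.09  0.5   0.25 -0.44]
3 [37.5  9.6] [ 1.3  -2.65  1.45  2.46  2.34]
5 [34.5  4.7] [ 0.84 -1.87  1.19  1.86  1.59]
7 [31.  -0.6] [ 0.43 -1.06  0.89  1.18  0.73]
```

```bash
python3 -m pendant '[[[3,1,-35,0,0],[5.5,2.5,-70,0,0],[5.5,2.5,-95,0,0],[5.5,2.5,-103,0,0],[5.5,2.5,-106,0,0],[5.5,2.5,-109,0,0],[5.5,2.5,-112,0,0],[5.5,2.5,-114,0,0],[5.5,2.5,-116,0,0],[5.5,2.5,-118,0,0]]]' && python3 -m pendant '[[[0,0,-1,0,0],[0,0,-2,0,0],[0,0,-3,0,0],[0,0,-3,0,0],[0,0,-3,0,0],[0,0,-3,0,0],[0,0,-3,0,0],[0,0,-3,0,0],[0,0,-3,0,0],[0,0,-3,0,0]]]'
```

```text
time: 14.72
eef_pos: [0.4418, 0.2535, 0.024]
tool_rot: [-0.209, 0.978, 0.001, 0.002]
ft_force: [-10.1, -3.5, 25.0]
finger_gap: 0.233
time: 15.55
eef_pos: [0.442, 0.2538, 0.0233]
tool_rot: [-0.209, 0.978, 0.002, 0.003]
ft_force: [-12.0, -3.3, 28.8]
finger_gap: 0.237
```

```bash
python3 -m pendant '[[[-3,0,15,0,0],[-3,0,45,0,0],[-3,-5,80,0,0],[10,-25,105,0,0],[22,-55,125,0,0],[34,-90,140,0,0],[45,-125,155,0,0],[56,-160,165,0,0],[67,-195,175,0,0],[78,-230,186,0,0]]]' && python3 -m pendant '[[[12,-34,0,0,0],[24,-68,0,0,0],[36,-102,0,0,0],[46,-132,0,0,0],[54,-155,0,0,0],[60,-172,0,0,0],[62,-182,0,0,0],[62,-182,0,0,0],[62,-182,0,0,0],[62,-182,0,0,0]]]'; python3 - <<'E'
from h import *
s=r.state();e=s['eef_pos'];print(e,s['tool_rot'])
a=cv2.cvtColor(r.read_camera('wrist'),cv2.COLOR_RGB2BGR);np.save('pics/w7.npy',a)
print('pred front mouth',(proj('wrist',[[.5099,-.1854,.0538],[.551,-.172,.043]])*1.5625))
cv2.imwrite('pics/w7.png',cv2.resize(a,(800,600),interpolation=cv2.INTER_CUBIC))
E
```

```text
time: 16.38
eef_pos: [0.5187, 0.0203, 0.205]
tool_rot: [-0.209, 0.978, -0.0, 0.001]
ft_force: [0.4, 0.7, -4.7]
finger_gap: 0.232
time: 17.22
eef_pos: [0.5799, -0.1589, 0.2035]
tool_rot: [-0.209, 0.978, 0.0, -0.0]
ft_force: [-0.5, 0.3, -4.1]
finger_gap: 0.236
[ 0.57994293 -0.15885075  0.20354399] [-2.09467560e-01  9.77815533e-01  3.52800160e-04 -1.61271531e-05]
pred front mouth [[404.83523883 131.16507689]
 [396.27212328 207.70759628]]
```

View pics/w7.png

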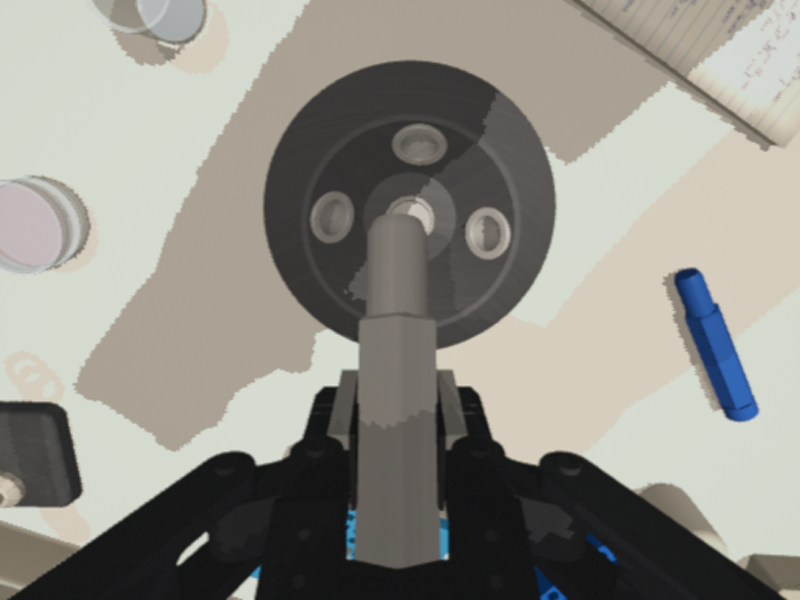

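The wrist view over the rotor shows the front flange centre at (419,145), the side flanges at (332,217) and (488,233), and the rotor's outline from (263,207) to (556,207) with its top at (410,60). The gauge tip is at (397,213) and the shoulder at (396,315). I'll fit the rotor pose to these.

```bash
python3 - <<'E'
from h import *
from scipy.optimize import least_squares
k=1.5625
ob=np.array([[419,145],[332,217],[488,233]])/k
def P(p):
    c,s=np.cos(p[2]),np.sin(p[2])
    L=[[-.0432,0],[0,-.0432],[0,.0432]]
    return [[p[0]+c*x-s*y,p[1]+s*x+c*y,.0538] for x,y in L]
s=least_squares(lambda p:(proj('wrist',P(p))-ob).ravel(),[.55,-.172,.3])
print(s.x[:2],np.degrees(s.x[2]),s.fun);print('front',P(s.x)[0])
# outline: circle r 88.5 at mid height ~.03
for z in(.02,.03,.04):
    print(z,ray('wrist',(263,207),z,k)[:2],ray('wrist',(556,207),z,k)[:2])
# tip top edge ray at z of tip
e=r.state()['eef_pos'];print('e',e)
for z in(e[2]-.005,e[2]-.015): print('tip top rel tcp',(ray('wrist',(397,213),z,k)-e)*1e3)
m,bb=P(s.x)[0],np.degrees(s.x[2]);R=ray('scene',(459,402),.043,k);print('scene hub',R)
E
```

```text
[ 0.55474617 -0.16155744] 18.360342635462583 [ 0.0415731   0.64943849  1.59313178 -0.19068652 -1.6527281  -0.67957981]
front [np.float64(0.5137452948137772), np.float64(-0.17516510503242114), 0.0538]
0.02 [ 0.58834725 -0.24697784] [ 0.51295357 -0.07908896]
0.03 [ 0.58580021 -0.24530472] [ 0.51272046 -0.08256859]
0.04 [ 0.58325317 -0.24363161] [ 0.51248736 -0.08604822]
e [ 0.57997605 -0.15865321  0.20358033]
tip top rel tcp [-51.13366636 -23.05325014  -5.        ]
tip top rel tcp [-49.53876516 -22.32268196 -15.        ]
scene hub [ 0.55078526 -0.17245845  0.043     ]
```

```bash
python3 -m pendant '[[[-2,1,-25,-3,0],[-4,2,-55,-6,0],[-8,3,-85,-6,0],[-8,3,-105,-6,0],[-8,3,-116,-6,0],[-8,3,-122,-6,0],[-8,3,-126,-6,0],[-8,3,-126,-6,0],[-8,3,-126,-6,0],[-8,3,-126,-6,0]]]' && python3 -m pendant '[[[-1.3,-0.4,-1.4,0,0],[-2.7,-0.9,-2.8,0,0],[-4,-1.3,-4.2,0,0],[-5.4,-1.8,-5.6,0,0],[-6.7,-2.2,-7,0,0],[-8,-2.7,-8.5,0,0],[-9.4,-3.1,-9.9,0,0],[-10.7,-3.6,-11.3,0,0],[-12,-4,-12.7,0,0],[-12,-4,-12.7,0,0]]]'; python3 - <<'E'
from h import *
s=r.state();e=s['eef_pos'];print(e,s['torque'])
a=cv2.cvtColor(r.read_camera('wrist'),cv2.COLOR_RGB2BGR);np.save('pics/w8.npy',a)
o=[cv2.resize(a[60:220,176:336],(400,400),interpolation=cv2.INTER_CUBIC)]
for n in('side',):
    b=cv2.cvtColor(r.read_camera(n),cv2.COLOR_RGB2BGR);np.save('pics/s8.npy',b);p=proj(n,e)[0];x,y=int(p[0]),int(p[1]);print(n,x-40,y-35)
    o.append(cv2.resize(b[y-35:y+25,x-40:x+20],(400,400),interpolation=cv2.INTER_CUBIC))
cv2.imwrite('pics/w8.png',np.hstack(o))
E
```

```text
time: 18.1
eef_pos: [0.5736, -0.1573, 0.0789]
tool_rot: [-0.158, 0.988, -0.001, 0.001]
ft_force: [0.3, -0.2, -4.5]
finger_gap: 0.233
time: 18.93
eef_pos: [0.5597, -0.161, 0.0642]
tool_rot: [-0.157, 0.988, 0.0, -0.0]
ft_force: [-0.2, -0.7, -5.2]
finger_gap: 0.236
[ 0.55968188 -0.1610374   0.06416625] [ 0.03790517  0.00255445 -0.02164405]
side 228 183
```

```bash
python3 -m pendant '[[[-0.8,-0.3,-0.8,0,0],[-1.6,-0.5,-1.6,0,0],[-2.4,-0.8,-2.4,0,0],[-3.2,-1.1,-3.3,0,0],[-4,-1.3,-4.1,0,0],[-4.7,-1.6,-4.9,0,0],[-5.4,-1.8,-5.7,0,0],[-5.4,-1.8,-5.7,0,0],[-5.4,-1.8,-5.7,0,0],[-5.4,-1.8,-5.7,0,0]]]'; python3 - <<'E'
from h import *
s=r.state();e=s['eef_pos'];print(e,s['ft_force'],s['torque'])
E
```

```text
time: 19.87
eef_pos: [0.5548, -0.1628, 0.0589]
tool_rot: [-0.157, 0.988, 0.0, -0.0]
ft_force: [-1.2, -0.0, -4.7]
finger_gap: 0.233
[ 0.55476433 -0.16276787  0.0588648 ] [-1.18418701 -0.01964185 -4.65665531] [0.04003601 0.12316058 0.02983248]
```

```bash
python3 -m pendant '[[[-0.8,-0.3,-0.8,0,0],[-1.6,-0.5,-1.6,0,0],[-2.4,-0.8,-2.4,0,0],[-3.2,-1.1,-3.3,0,0],[-4,-1.3,-4.1,0,0],[-4.7,-1.6,-4.9,0,0],[-4.7,-1.6,-4.9,0,0],[-4.7,-1.6,-4.9,0,0],[-4.7,-1.6,-4.9,0,0],[-4.7,-1.6,-4.9,0,0]]]'; python3 - <<'E'
from h import *
s=r.state();e=s['eef_pos'];print(e,s['ft_force'],s['torque'])
E
```

```text
time: 20.7
eef_pos: [0.5513, -0.1639, 0.0554]
tool_rot: [-0.158, 0.987, 0.0, 0.001]
ft_force: [-0.5, 4.9, 4.4]
finger_gap: 0.231
[ 0.55125993 -0.16387748  0.0553899 ] [-0.53487923  4.85775637  4.41399136] [ 0.81705805  0.29332503 -0.14629227]
```

```bash
python3 -m pendant '[[[-0.5,0.5,0.4,0,0],[-1.1,0.9,0.7,0,0],[-1.1,0.9,0.7,0,0],[-1.1,0.9,0.7,0,0],[-1.1,0.9,0.7,0,0],[-1.8,0.7,0,0,0],[-2.4,0.5,-0.7,0,0],[-3.1,0.2,-1.4,0,0],[-3.8,0,-2.1,0,0],[-3.8,0,-2.1,0,0]]]'; python3 - <<'E'
from h import *
s=r.state();e=s['eef_pos'];print(e,s['ft_force'],s['torque'])
E
```

```text
time: 21.53
eef_pos: [0.5485, -0.1642, 0.0536]
tool_rot: [-0.158, 0.987, -0.0, 0.003]
ft_force: [4.1, 4.2, 5.8]
finger_gap: 0.235
[ 0.54851995 -0.16421378  0.05364691] [4.13922616 4.21123178 5.84588142] [ 0.68840816 -0.75238008 -0.03006033]
```

```bash
python3 - <<'E'
from h import *
o=[]
e=r.state()['eef_pos']
a=cv2.cvtColor(r.read_camera('wrist'),cv2.COLOR_RGB2BGR);np.save('pics/w9.npy',a)
o=[cv2.resize(a[60:260,156:356],(400,400),interpolation=cv2.INTER_CUBIC)]
for n in('side',):
    b=cv2.cvtColor(r.read_camera(n),cv2.COLOR_RGB2BGR);p=proj(n,e)[0];x,y=int(p[0]),int(p[1]);print(n,x-40,y-45)
    o.append(cv2.resize(b[y-45:y+25,x-45:x+25],(400,400),interpolation=cv2.INTER_CUBIC))
cv2.imwrite('pics/w9.png',np.hstack(o))
E
```

```text
side 224 177
```

View pics/w9.png

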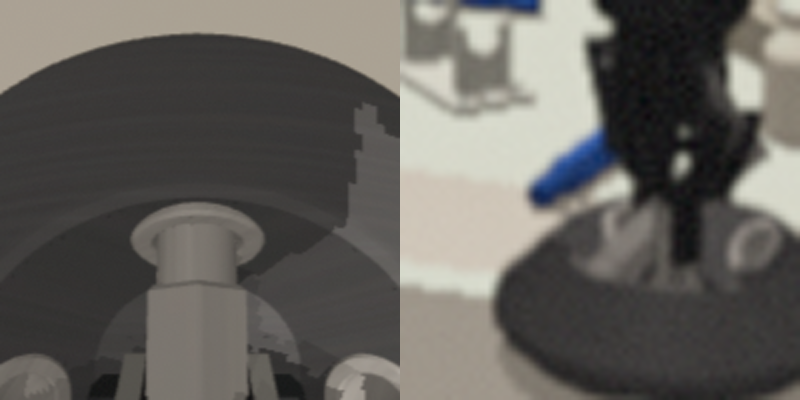

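The picture shows the go plug well into the front bore. The flange ring is centred at (198,238) and the plug at (198,255), so it is laterally centred, with about 15 mm left to go. I'll loosen briefly so the gauge can align to the bore, then re-grip.

```bash
python3 -m pendant '[[[0,0,0,0,0.31],[0,0,0,0,0.31],[0,0,0,0,0.31],[0,0,0,0,0.31],[0,0,0,0,0.31],[0,0,0,0,0],[0,0,0,0,0],[0,0,0,0,0],[0,0,0,0,0],[0,0,0,0,0]]]'; python3 - <<'E'
from h import *
s=r.state();print(s['eef_pos'],s['ft_force'],s['torque'])
a=cv2.cvtColor(r.read_camera('wrist'),cv2.COLOR_RGB2BGR);b=np.load('pics/w9.npy');np.save('pics/w10.npy',a)
x=256
print('before',b[140:230:2,x,1].tolist());print('after',a[140:230:2,x,1].tolist())
for row in(178,186,194): print(row,a[row,220:292:2,1].tolist())
E
```

```text
time: 22.47
eef_pos: [0.5458, -0.1647, 0.0515]
tool_rot: [-0.157, 0.988, -0.0, -0.001]
ft_force: [-1.5, -1.6, -1.2]
finger_gap: 0.237
[ 0.54579015 -0.16467382  0.05154883] [-1.46532547 -1.62281031 -1.20350215] [-0.48580806  0.24369801  0.08952241]
before [57, 57, 58, 56, 59, 58, 63, 62, 65, 60, 57, 115, 120, 129, 108, 103, 117, 119, 117, 118, 119, 118, 118, 118, 119, 118, 119, 118, 117, 118, 94, 105, 116, 116, 116, 115, 115, 115, 115, 115, 115, 115, 115, 115, 115]
after [57, 56, 58, 57, 57, 57, 57, 57, 59, 58, 63, 64, 63, 54, 73, 115, 124, 128, 105, 104, 118, 118, 119, 118, 118, 118, 118, 118, 118, 118, 119, 118, 118, 118, 94, 96, 115, 115, 115, 115, 115, 114, 115, 115, 115]
178 [51, 51, 63, 102, 115, 119, 118, 110, 109, 107, 106, 104, 103, 103, 106, 106, 106, 104, 104, 105, 105, 104, 103, 103, 104, 105, 107, 111, 117, 117, 110, 84, 54, 53, 53, 52]
186 [80, 106, 105, 103, 103, 101, 81, 89, 101, 108, 113, 114, 119, 120, 122, 124, 121, 118, 118, 117, 115, 113, 110, 107, 102, 95, 86, 80, 91, 102, 104, 105, 106, 99, 59, 52]
194 [50, 51, 74, 103, 105, 103, 102, 97, 101, 109, 115, 114, 118, 120, 122, 124, 121, 119, 118, 117, 116, 114, 111, 106, 102, 95, 86, 98, 105, 102, 103, 94, 58, 51, 50, 52]
```

```bash
python3 -m pendant '[[[0,0,0,0,0.33],[0,0,0,0,0.33],[0,0,3,0,0.33],[0,0,6,0,0.33],[0,0,10,0,0.33],[0,0,10,0,0.33],[0,0,10,0,0],[0,0,10,0,0],[0,0,10,0,0],[0,0,10,0,0]]]'; python3 - <<'E'
from h import *
s=r.state();print(s['eef_pos'],s['ft_force'],s['torque'])
a=cv2.cvtColor(r.read_camera('wrist'),cv2.COLOR_RGB2BGR);np.save('pics/w11.npy',a)
print('after',a[130:250:2,256,1].tolist())
E
```

```text
time: 23.35
eef_pos: [0.5472, -0.1644, 0.0627]
tool_rot: [-0.158, 0.988, -0.0, 0.001]
ft_force: [0.3, 1.1, 6.7]
finger_gap: 0.238
[ 0.54715305 -0.16439172  0.06272544] [0.27393429 1.08696837 6.65357215] [0.13969097 0.05946916 0.02955103]
after [58, 58, 56, 57, 58, 57, 57, 56, 57, 58, 61, 64, 65, 58, 61, 116, 123, 128, 104, 106, 119, 118, 118, 118, 119, 119, 119, 119, 118, 118, 119, 118, 118, 94, 108, 115, 115, 115, 115, 115, 116, 115, 115, 115, 115, 115, 115, 115, 115, 115, 114, 115, 114, 114, 114, 114, 114, 114, 114, 115]
```

```bash
python3 -m pendant '[[[-0.7,-0.2,-0.7,0,0],[-1.3,-0.4,-1.4,0,0],[-2,-0.7,-2.1,0,0],[-2.7,-0.9,-2.8,0,0],[-3.4,-1.1,-3.5,0,0],[-4,-1.3,-4.2,0,0],[-4.7,-1.6,-4.9,0,0],[-5.4,-1.8,-5.7,0,0],[-5.4,-1.8,-5.7,0,0],[-5.4,-1.8,-5.7,0,0]]]'; python3 - <<'E'
from h import *
s=r.state();print(s['eef_pos'],s['ft_force'],s['torque'])
a=cv2.cvtColor(r.read_camera('wrist'),cv2.COLOR_RGB2BGR);np.save('pics/w12.npy',a)
print('after',a[130:230:2,256,1].tolist())
E
```

```text
time: 24.23
eef_pos: [0.5473, -0.1647, 0.0621]
tool_rot: [-0.158, 0.987, -0.0, 0.007]
ft_force: [3.8, 8.1, 23.4]
finger_gap: 0.229
[ 0.54732064 -0.16468544  0.06210664] [ 3.77432961  8.11875188 23.41978674] [ 1.72652904 -0.13772157 -0.21404033]
after [57, 58, 55, 58, 57, 57, 57, 56, 57, 58, 58, 63, 64, 62, 51, 112, 117, 130, 108, 104, 117, 118, 118, 118, 118, 118, 119, 118, 119, 118, 119, 119, 118, 95, 106, 116, 117, 117, 116, 115, 116, 116, 116, 116, 115, 115, 115, 115, 115, 115]
```

```bash
python3 -m pendant '[[[3,1,4,0,0],[5,2,7,0,0],[5,2,7,0,0.36],[5,2,7,0,0.36],[5,2,7,0,0.36],[13,5,14,0,0.36],[22,8,21,0,0.36],[31,11,28,0,0.36],[40,14,35,0,0.36],[46,16,40,0,0.36]]]' && python3 -m pendant '[[[0,0,0,0,0.36],[0,0,0,0,0.36],[0,0,0,0,0],[0,0,0,0,0],[0,0,0,0,0],[0,0,0,0,0],[0,0,0,0,0],[0,0,0,0,0],[0,0,0,0,0],[0,0,0,0,0]]]'; python3 - <<'E'
from h import *
s=r.state();print(s['eef_pos'],s['ft_force'],s['torque'])
a=cv2.cvtColor(r.read_camera('wrist'),cv2.COLOR_RGB2BGR);np.save('pics/w13.npy',a)
print('col',a[0:300:3,256,1].tolist())
E
```

```text
time: 25.12
eef_pos: [0.5874, -0.1501, 0.0963]
tool_rot: [-0.157, 0.988, 0.0, -0.0]
ft_force: [-0.0, -0.1, 0.2]
finger_gap: 0.361
time: 25.95
eef_pos: [0.5862, -0.1505, 0.0958]
tool_rot: [-0.157, 0.988, -0.0, -0.001]
ft_force: [-1.5, -2.1, -2.1]
finger_gap: 0.231
[ 0.58623651 -0.15047019  0.09575256] [-1.50170126 -2.08031336 -2.10433533] [-0.57191614  0.38257709  0.13584391]
col [62, 55, 56, 56, 56, 56, 55, 55, 56, 57, 57, 56, 56, 56, 58, 58, 57, 59, 67, 67, 49, 113, 127, 102, 100, 117, 117, 116, 116, 117, 116, 117, 101, 110, 111, 110, 111, 111, 110, 111, 110, 110, 110, 110, 110, 110, 110, 111, 111, 112, 112, 112, 112, 112, 112, 111, 112, 112, 112, 111, 112, 112, 112, 112, 114, 113, 113, 113, 113, 113, 113, 113, 114, 114, 114, 113, 114, 114, 115, 113, 114, 114, 114, 114, 114, 116, 120, 104, 99, 98, 99, 99, 98, 98, 100, 102, 213, 218, 218, 219]
```

```bash
python3 -m pendant '[[[-1,-0.3,1.2,0,0],[-2,-0.7,2.4,0,0],[-3,-1,3.7,0,0],[-4,-1.4,5,0,0],[-5,-1.7,6.2,0,0],[-5,-1.7,6.2,0,0],[-5,-1.7,6.2,0,0],[-5,-1.7,6.2,0,0],[-5,-1.7,6.2,0,0],[-5,-1.7,6.2,0,0]]]'; python3 - <<'E'
from h import *
s=r.state();print(s['eef_pos'],s['ft_force'],s['torque'])
a=cv2.cvtColor(r.read_camera('wrist'),cv2.COLOR_RGB2BGR);np.save('pics/w14.npy',a)
print('col',a[30:130:2,256,1].tolist(), a[240:300:3,256,1].tolist())
E
```

```text
time: 26.83
eef_pos: [0.5823, -0.1517, 0.1025]
tool_rot: [-0.158, 0.988, 0.0, 0.0]
ft_force: [1.7, 0.0, -4.6]
finger_gap: 0.228
[ 0.58227506 -0.15168791  0.10246037] [ 1.73786006  0.03976692 -4.60601802] [ 0.20178958 -0.57423734  0.017315  ]
col [54, 56, 56, 56, 58, 56, 56, 57, 58, 56, 56, 57, 57, 57, 58, 58, 65, 67, 67, 51, 70, 116, 129, 105, 103, 104, 116, 115, 115, 116, 115, 115, 115, 115, 115, 110, 108, 110, 110, 110, 111, 111, 111, 110, 110, 110, 109, 110, 109, 110] [112, 112, 113, 111, 112, 119, 120, 117, 96, 98, 96, 95, 95, 96, 99, 99, 203, 219, 218, 219]
```

```bash
python3 -m pendant '[[[-1,-0.3,1.2,0,0],[-2,-0.7,2.4,0,0],[-3,-1,3.7,0,0],[-4,-1.4,5,0,0],[-4.5,-1.5,5.6,0,0],[-4.5,-1.5,5.6,0,0],[-5.5,-1.9,4.6,0,0],[-6.5,-2.2,3.6,0,0],[-7.5,-2.5,2.5,0,0],[-7.5,-2.5,2.5,0,0]]]'; python3 - <<'E'
from h import *
s=r.state();print(s['eef_pos'],s['ft_force'],s['torque'])
a=cv2.cvtColor(r.read_camera('wrist'),cv2.COLOR_RGB2BGR);np.save('pics/w14.npy',a)
print('col',a[30:130:2,256,1].tolist(), a[240:300:3,256,1].tolist())
E
```

```text
time: 27.72
eef_pos: [0.5742, -0.1546, 0.1046]
tool_rot: [-0.157, 0.988, -0.0, -0.0]
ft_force: [3.0, -0.4, -5.4]
finger_gap: 0.227
[ 0.57421859 -0.1546284   0.10459224] [ 2.97461261 -0.36235767 -5.39683666] [-0.13691975 -0.93965322  0.10208893]
col [55, 55, 55, 54, 56, 55, 55, 56, 56, 57, 57, 55, 57, 57, 56, 56, 56, 58, 57, 57, 58, 58, 56, 57, 59, 65, 66, 67, 51, 106, 125, 123, 103, 104, 113, 114, 114, 113, 107, 108, 109, 109, 110, 110, 109, 109, 109, 109, 110, 110] [110, 110, 110, 110, 114, 119, 118, 114, 95, 96, 94, 94, 93, 95, 98, 89, 92, 217, 218, 219]
```

```bash
python3 -m pendant '[[[-0.7,-0.2,-0.7,0,0],[-1.3,-0.4,-1.4,0,0],[-2,-0.7,-2.1,0,0],[-2.7,-0.9,-2.8,0,0],[-3.4,-1.1,-3.5,0,0],[-4,-1.3,-4.2,0,0],[-4.7,-1.6,-4.9,0,0],[-4.7,-1.6,-4.9,0,0],[-4.7,-1.6,-4.9,0,0],[-4.7,-1.6,-4.9,0,0]]]'; python3 - <<'E'
from h import *
s=r.state();print(s['eef_pos'],s['ft_force'],s['torque'])
a=cv2.cvtColor(r.read_camera('wrist'),cv2.COLOR_RGB2BGR);np.save('pics/w14.npy',a)
print('col',a[60:150:2,256,1].tolist(), a[240:300:3,256,1].tolist())
E
```

```text
time: 28.6
eef_pos: [0.5708, -0.1558, 0.1008]
tool_rot: [-0.158, 0.987, -0.0, 0.001]
ft_force: [5.5, 0.4, -0.7]
finger_gap: 0.23
[ 0.5707562  -0.15577968  0.10077775] [ 5.47041598  0.41972589 -0.69064485] [ 0.38502139 -1.36918226 -0.00780536]
col [56, 58, 57, 57, 56, 58, 58, 56, 57, 55, 56, 55, 57, 61, 67, 67, 59, 57, 113, 130, 108, 103, 107, 106, 109, 110, 110, 110, 110, 110, 110, 110, 110, 110, 110, 110, 109, 108, 110, 109, 110, 109, 110, 110, 109] [110, 110, 111, 110, 114, 119, 117, 113, 95, 95, 94, 93, 93, 95, 98, 89, 91, 67, 209, 218]
```

```bash
python3 -m pendant '[[[-0.4,-0.1,-0.4,0,0],[-0.8,-0.3,-0.8,0,0],[-1.2,-0.4,-1.2,0,0],[-1.6,-0.5,-1.6,0,0],[-2,-0.7,-2,0,0],[-2,-0.7,-2,0,0],[-2,-0.7,-2,0,0],[-2,-0.7,-2,0,0],[-2,-0.7,-2,0,0],[-2,-0.7,-2,0,0]]]'; python3 - <<'E'
from h import *
s=r.state();e=s['eef_pos'];print(e,s['ft_force'],s['torque'])
a=cv2.cvtColor(r.read_camera('wrist'),cv2.COLOR_RGB2BGR);np.save('pics/w15.npy',a)
print('col',a[76:130,256,1].tolist())
b=cv2.cvtColor(r.read_camera('side'),cv2.COLOR_RGB2BGR);np.save('pics/s15.npy',b)
# home model: expected rows in the wrist for shoulder ridge & flange edge
M=np.array([.5137,-.1752,.0538]);bi=np.array([-.671,-.223,-.707]);n=np.array([-.671,-.223,.707])
print(proj('wrist',[M+.015*n,M+.0121*n,M,M-.012*bi*0+.0121*n-.04*bi*2]))
E
```

```text
time: 29.48
eef_pos: [0.5709, -0.156, 0.1005]
tool_rot: [-0.158, 0.987, -0.0, 0.004]
ft_force: [6.9, 3.4, 4.9]
finger_gap: 0.229
[ 0.5708814  -0.1559503   0.10051095] [6.93266131 3.40426026 4.85639848] [ 0.85212133 -1.5869901  -0.05661978]
col [58, 58, 58, 56, 58, 55, 57, 56, 59, 59, 63, 66, 67, 67, 68, 65, 53, 51, 72, 109, 115, 126, 130, 122, 107, 102, 103, 105, 111, 110, 101, 109, 111, 111, 112, 112, 111, 111, 111, 111, 111, 110, 111, 111, 111, 111, 111, 111, 111, 111, 111, 111, 111, 112]
[[253.29996952  96.93094098]
 [253.32900763 100.68879463]
 [253.44136498 115.22908323]
 [253.56682583 250.13647936]]
```

```bash
python3 -m pendant '[[[1,0.3,-1,0,0],[2,0.7,-2.1,0,0],[2,0.7,-2.1,0,0],[1,0.3,-1,0,0],[0,0,0,0,0],[-1,-0.3,1,0,0],[-2,-0.7,2.1,0,0],[-2,-0.7,2.1,0,0],[-1,-0.3,1,0,0],[0,0,0,0,0]]]'; python3 - <<'E'
from h import *
s=r.state();e=s['eef_pos'];print(e,s['ft_force'],s['torque'])
a=cv2.cvtColor(r.read_camera('wrist'),cv2.COLOR_RGB2BGR);np.save('pics/w16.npy',a)
print('col',a[86:125,256,1].tolist())
b=np.load('pics/s15.npy');p=proj('side',[.54,-.165,.08])[0];x,y=int(p[0]),int(p[1])
cv2.imwrite('pics/w16.png',np.hstack([cv2.resize(a[70:150,216:296],(400,400),interpolation=cv2.INTER_CUBIC),cv2.resize(b[y-35:y+35,x-35:x+35],(400,400),interpolation=cv2.INTER_CUBIC)]))
E
```

```text
time: 30.42
eef_pos: [0.5703, -0.1565, 0.1006]
tool_rot: [-0.158, 0.987, -0.001, 0.003]
ft_force: [5.3, 2.6, 5.3]
finger_gap: 0.232
[ 0.57034951 -0.15648629  0.10055382] [5.3309543  2.62736146 5.25851874] [ 0.53934589 -1.17259642 -0.06512718]
col [58, 62, 65, 66, 67, 67, 67, 59, 50, 58, 101, 114, 121, 130, 128, 109, 103, 103, 104, 109, 111, 98, 110, 112, 112, 113, 112, 111, 111, 112, 112, 113, 113, 112, 112, 112, 112, 112, 112]
```

View pics/w16.png

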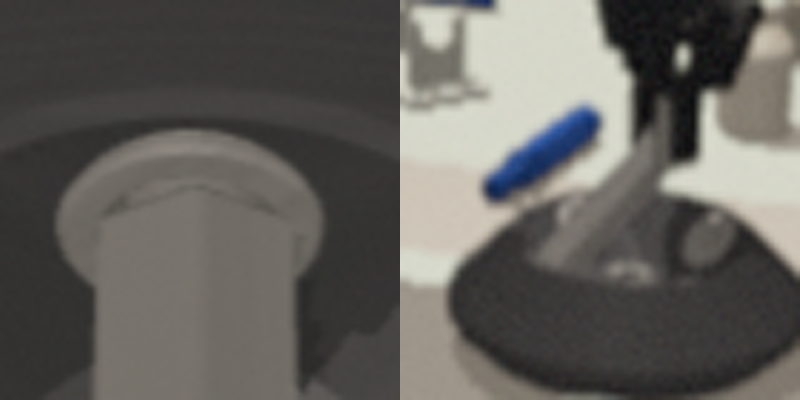

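The picture shows the handle end seated on the flange ring, with at most about a 1 mm sliver at the top. The side view puts the gauge axis near 45°, and 9 N of push gave no further travel. The plug is home. One firmer push, then withdraw and carry the gauge to the stand.

```bash
python3 -m pendant '[[[-0.7,-0.2,-0.7,0,0],[-1.3,-0.4,-1.4,0,0],[-1.3,-0.4,-1.4,0,0],[2,0.7,2,0,0],[7,2.3,7.4,0,0],[13,4.3,13.7,0,0],[19,6.3,20,0,0],[25,8.3,26.4,0,0],[31,10.3,32.7,0,0],[37.6,12.5,39.6,0,0]]]' && python3 -m pendant '[[[0,0,25,-4,0],[0,0,50,-10,0],[-5,15,65,-17,0],[-12,45,65,-24,0],[-20,78,65,-31,0],[-28,110,65,-38,0],[-36,142,65,-45,0],[-44,174,65,-52,0],[-52,204,65,-59,0],[-60,230,65,-64,0]]]'; python3 -m pendant '[[[-8,28,0,-7,0],[-16,56,0,-14,0],[-24,82,0,-20.4,0],[-31,103,0,-20.4,0],[-36,117,0,-20.4,0],[-38,123,0,-20.4,0],[-38,123,-20,-20.4,0],[-38,123,-45,-20.4,0],[-38,123,-68,-20.4,0],[-38,123,-78,-20.4,0]]]'; python3 - <<'E'
from h import *
s=r.state();e=s['eef_pos'];print(e,s['ft_force'],s['torque']);q=s['tool_rot'];print(np.degrees(2*np.arctan2(q[1],q[0]))-90)
E
```

```text
time: 31.3
eef_pos: [0.603, -0.144, 0.1359]
tool_rot: [-0.157, 0.988, 0.001, -0.003]
ft_force: [-0.4, 0.4, -4.1]
finger_gap: 0.227
time: 32.13
eef_pos: [0.5426, 0.0869, 0.2011]
tool_rot: [0.392, 0.92, -0.002, -0.002]
ft_force: [0.9, -0.0, -3.7]
finger_gap: 0.229
time: 32.97
eef_pos: [0.5043, 0.2065, 0.1205]
tool_rot: [0.547, 0.837, -0.004, -0.002]
ft_force: [-0.1, -0.4, -5.4]
finger_gap: 0.23
[0.50426962 0.20648799 0.1204546 ] [-0.14318699 -0.37601401 -5.41233692] [-0.18224645  0.08154125  0.01862529]
23.67751026655958
```

```bash
python3 - <<'E'
from h import *
s=r.state();e=np.array(s['eef_pos']);print(e)
a=cv2.cvtColor(r.read_camera('wrist'),cv2.COLOR_RGB2BGR);np.save('pics/w17.npy',a)
print('col',a[0:300:3,254,1].tolist())
for row in(120,180,240): print(row,a[row,206:306:3,1].tolist())
# predicted tip top edge / shoulder ridge rows for tilt t (xg=-45.3,dz=-6)
for t in(35,40,45,50,55,60):
    u,n,w=frame(23.7,t);G=e+[0,0,.0137];O=G+.0453*u
    print(t,np.round(proj('wrist',[O+.07*u+.0075*n,O+.04*u+.0121*n,O-.04*u+.0121*n])[:,1],1))
E
```

```text
[0.50426962 0.20648799 0.1204546 ]
col [171, 172, 172, 172, 172, 173, 172, 172, 172, 172, 172, 172, 172, 172, 173, 173, 172, 172, 172, 172, 171, 172, 171, 127, 123, 124, 124, 124, 124, 124, 124, 123, 124, 124, 125, 124, 116, 123, 122, 122, 122, 122, 123, 123, 122, 123, 122, 121, 120, 121, 121, 120, 121, 121, 121, 121, 120, 120, 120, 120, 120, 121, 120, 120, 120, 119, 119, 120, 120, 120, 119, 119, 119, 119, 119, 118, 119, 119, 119, 118, 118, 118, 119, 118, 119, 130, 127, 125, 124, 126, 123, 110, 121, 74, 75, 71, 70, 159, 138, 130]
120 [172, 172, 172, 172, 172, 171, 170, 178, 181, 182, 133, 123, 122, 122, 123, 123, 122, 113, 112, 112, 113, 114, 115, 114, 114, 175, 149, 114, 111, 114, 114, 155, 172, 172]
180 [185, 185, 185, 185, 185, 185, 185, 177, 185, 161, 123, 122, 122, 121, 121, 121, 120, 113, 110, 112, 112, 114, 113, 111, 99, 104, 106, 110, 172, 165, 182, 184, 184, 185]
240 [185, 185, 185, 184, 141, 76, 76, 76, 21, 102, 123, 122, 121, 121, 121, 122, 118, 114, 110, 114, 112, 115, 114, 82, 24, 76, 76, 76, 113, 130, 131, 130, 131, 131]
35 [ 40.6  86.  255.5]
40 [ 53.2  93.3 253.1]
45 [ 65.8 101.  250.8]
50 [ 78.4 109.3 248.7]
55 [ 90.9 117.8 246.8]
60 [103.4 126.7 245.2]
```

```bash
python3 -m pendant '[[[3,1.4,0,0,0],[3,1.4,-10,0,0],[3,1.4,-20,0,0],[3,1.4,-25,0,0],[4,-1,-29,0,0],[5.5,-4,-34,0,0],[7,-8,-39,0,0],[9,-12,-43,0,0],[11,-17,-47,0,0],[11,-17,-47,0,0]]]'; python3 - <<'E'
from h import *
s=r.state();e=np.array(s['eef_pos']);print(e,s['ft_force'],s['torque'])
a=cv2.cvtColor(r.read_camera('wrist'),cv2.COLOR_RGB2BGR);np.save('pics/w17.npy',a)
print('col',a[0:150:3,254,1].tolist())
E
```

```text
time: 33.85
eef_pos: [0.5181, 0.1913, 0.0769]
tool_rot: [0.547, 0.837, -0.0, -0.001]
ft_force: [-2.9, 1.5, -0.2]
finger_gap: 0.23
[0.51813768 0.19131428 0.07686193] [-2.89738937  1.45419549 -0.23555485] [0.7014194  0.71423083 0.11491401]
col [170, 170, 170, 170, 169, 169, 169, 169, 169, 129, 126, 130, 129, 129, 129, 129, 129, 129, 129, 129, 129, 128, 128, 128, 129, 128, 130, 128, 103, 123, 123, 123, 123, 122, 123, 122, 122, 122, 122, 123, 122, 122, 123, 122, 123, 123, 122, 122, 121, 122]
```

```bash
python3 -m pendant '[[[-1,-0.4,-4,0,0],[-2,-0.9,-8,0,0],[-2,-0.9,-13,0,0],[-2,-0.9,-18,0,0],[-2,-0.9,-23,0,0],[-2,-0.9,-28,0,0],[-2,-0.9,-33,0,0],[-2,-0.9,-37,0,0],[-2,-0.9,-40,0,0],[-2,-0.9,-40,0,0]]]'; python3 - <<'E'
from h import *
s=r.state();e=np.array(s['eef_pos']);print(e,s['ft_force'],s['torque'])
a=cv2.cvtColor(r.read_camera('wrist'),cv2.COLOR_RGB2BGR);np.save('pics/w17.npy',a)
print('col',a[0:150:3,254,1].tolist())
E
```

```text
time: 34.73
eef_pos: [0.5183, 0.1878, 0.0383]
tool_rot: [0.548, 0.837, -0.001, 0.003]
ft_force: [1.8, -11.5, 8.3]
finger_gap: 0.23
[0.51827919 0.18784129 0.03833238] [  1.84038534 -11.45892385   8.31925103] [-2.06038997 -0.26220529  0.13142407]
col [144, 144, 144, 143, 143, 143, 142, 142, 142, 141, 142, 142, 141, 140, 140, 140, 140, 140, 141, 140, 140, 140, 139, 139, 125, 122, 127, 126, 126, 125, 125, 125, 125, 125, 125, 125, 125, 126, 125, 125, 125, 125, 125, 125, 126, 127, 125, 125, 125, 125]
```

```bash
python3 -m pendant '[[[-0.8,1,0,0,0],[-0.8,1,-3,0,0],[-0.8,1,-6,0,0],[-0.8,1,-6,0,0.5],[-0.8,1,-6,0,0.5],[-0.8,1,-6,0,0.6],[-0.8,1,10,0,0.6],[-0.8,1,40,0,0.7],[-0.8,1,70,0,0.8],[-0.8,1,80,7,0.8]]]' && python3 -m pendant '[[[-5,8,0,7,0.8],[-10,20,0,14,0.8],[-18,36,0,21,0.8],[-18,36,0,28,0.8],[-18,36,0,35,0.8],[-18,36,0,42,0.8],[-18,36,0,49,0.8],[-18,36,0,56,0.8],[-18,36,0,63,0.8],[-18,36,0,70,0.8]]]' && python3 -m pendant '[[[0,0,0,7,0.8],[0,0,0,14,0.8],[0,0,0,21,0.8],[0,0,0,28,0.8],[0,0,0,35,0.8],[0,0,0,42,0.8],[0,0,0,49,0.8],[0,0,0,56,0.8],[0,0,0,63,0.8],[0,0,0,70,0.8]]]' && python3 -m pendant '[[[0,0,0,7,0.8],[0,0,0,14,0.8],[0,0,0,21,0.8],[0,0,0,28,0.8],[0,0,0,33.3,0.8],[0,0,0,33.3,0.8],[0,0,0,33.3,0.8],[0,0,0,33.3,0.8],[0,0,0,33.3,0.8],[0,0,0,33.3,0.8]]]' ; python3 - <<'E'
from h import *
s=r.state();e=np.array(s['eef_pos']);q=s['tool_rot'];print(e,np.degrees(2*np.arctan2(q[1],q[0]))-90,s['joint_pos'])
a=cv2.cvtColor(r.read_camera('wrist'),cv2.COLOR_RGB2BGR);np.save('pics/w18.npy',a)
uv=proj('wrist',[np.array([.4935,.2395,.045])+x*np.array([-.407,.914,0]) for x in(-.063,-.051,-.033,0,.033,.04,.059)])
print(np.round(uv).tolist())
g=cv2.resize(a[:,:,1],(128,96),interpolation=cv2.INTER_AREA)
ch=" .:-=+*#%@"
x0,y0=int(uv[3][0]/4),int(uv[3][1]/4)
for row in range(max(0,y0-26),min(96,y0+26),1): print(row*4,''.join(ch[min(9,int(v)//26)] for v in g[row,max(0,x0-22):x0+22]))
print('x0',(x0-22)*4)
E
```

```text
time: 35.62
eef_pos: [0.5173, 0.1933, 0.1206]
tool_rot: [0.493, 0.87, 0.002, 0.001]
ft_force: [1.3, 0.8, 0.4]
finger_gap: 0.799
time: 36.45
eef_pos: [0.4969, 0.2284, 0.1162]
tool_rot: [-0.097, 0.995, -0.0, -0.001]
ft_force: [0.7, -0.2, 0.4]
finger_gap: 0.8
time: 37.28
eef_pos: [0.4969, 0.2284, 0.1162]
tool_rot: [-0.65, 0.76, 0.001, -0.001]
ft_force: [0.2, -0.6, -0.4]
finger_gap: 0.802
time: 38.12
eef_pos: [0.4975, 0.228, 0.1174]
tool_rot: [0.839, -0.545, -0.0, 0.0]
ft_force: [0.2, 0.1, 0.5]
finger_gap: 0.802
[0.49749729 0.22797685 0.11739765] -156.01809629028284 [ 4.29648430e-01  4.07236920e-01 -6.62617232e-02  1.09760338e+00
  7.72694736e-05 -1.55971109e+00]
[[252.0, 126.0], [252.0, 145.0], [252.0, 171.0], [252.0, 216.0], [253.0, 258.0], [253.0, 266.0], [253.0, 288.0]]
112 ========================+=========**********
116 ====================----=========+**********
120 =================-::::::::========**********
124 ===============---:--------======+**********
128 ================--:--------======+**********
132 =====+========+-=-:-------=++++=++**********
136 +===+****+***+=.--:--
[... 1535 characters left out ...]
****   
264     +*************+-==+==***********+****   
268     =*************+-==+==**********=-==*+   
272     =*************+-==+==*********=----=+   
276     =*************+-==+==*********=-...--   
280     =**************===+=+*********+. ....   
284     +***************++++**********+..::..   
288    .*******************************-:::::   
292    -*******************************+-::::.  
296    +*********************************=::::  
300   .***********************************+:::. 
304   -************************************+::. 
308   **************************************=.. 
312  :***************************************+:.
316  -+***************************************+:
x0 164
```

```bash
python3 -m pendant '[[[0.9,0.4,-30,0,0.8],[0.9,0.4,-60,0,0.8],[0.9,0.4,-82,0,0.6],[0.9,0.4,-92,0,0.5],[0.9,0.4,-92,0,0],[0.9,0.4,-92,0,0],[0.9,0.4,-92,0,0],[0.9,0.4,-92,0,0],[0.9,0.4,-92,0,0],[0.9,0.4,-89,0,0]]]' && python3 -m pendant '[[[0,0,3,0,0],[-3,6,3,0,0],[-5.3,12,3,0,0],[-5.3,12,3,0,0],[-5.3,12,-1,0,0],[-5.3,12,-3,0,0],[-5.3,12,-3,0,0.45],[-5.3,12,-3,0,0.45],[-5.3,12,-3,0,0.45],[-3,6,-3,0,0.45]]]' && python3 -m pendant '[[[3,-6,0,0,0.45],[3,-6,0,0,0.45],[3,-6,0,0,0],[3,-6,0,0,0],[3,-6,0,0,0],[3,-6,0,0,0],[3,-6,0,0,0],[3,-6,10,0,0],[3,-6,25,0,0],[3,-6,45,0,0]]]'; python3 - <<'E'
from h import *
s=r.state();e=np.array(s['eef_pos']);print(e,s['ft_force'])
E
```

```text
time: 39.0
eef_pos: [0.4981, 0.2281, 0.0287]
tool_rot: [0.839, -0.544, -0.0, 0.0]
ft_force: [0.1, -0.0, -4.9]
finger_gap: 0.23
time: 39.83
eef_pos: [0.4954, 0.2348, 0.0257]
tool_rot: [0.839, -0.544, -0.0, -0.0]
ft_force: [-0.6, -0.3, 1.0]
finger_gap: 0.45
time: 40.67
eef_pos: [0.495, 0.2274, 0.0685]
tool_rot: [0.839, -0.544, -0.003, 0.003]
ft_force: [0.3, 0.2, -4.8]
finger_gap: 0.232
[0.49503208 0.22735071 0.06848788] [ 0.30126333  0.15810483 -4.83769692]
```

```bash
python3 -m pendant '[[[-6,2,10,-7,0],[-12,4,10,-14,0],[-20,7,10,-21,0],[-28,10,10,-28,0],[-36,12,10,-35,0],[-44,15,10,-42,0],[-52,18,10,-49,0],[-60,20,10,-56,0],[-63,21,10,-63,0],[-63,21,10,-70,0]]]' && python3 -m pendant '[[[0,0,0,-7,0],[0,0,0,-14,0],[0,0,0,-20,0],[0,0,-10,-20,0],[0,0,-20,-20,0],[0,0,-28,-20,0],[0,0,-30,-20,0],[0,0,-30,-20,0],[0,0,-30,-20,0],[0,0,-30,-20,0]]]'; python3 - <<'E'
from h import *
s=r.state();e=np.array(s['eef_pos']);q=s['tool_rot'];print(e,s['ft_force'],np.degrees(2*np.arctan2(q[1],q[0]))-90)
S=np.array([.4935,.2395]);u=np.array([-.407,.914]);v=np.array([.914,.407]);print('stand x,a',(e[:2]-S)@u*1e3,-(e[:2]-S)@v*1e3)
a=cv2.cvtColor(r.read_camera('wrist'),cv2.COLOR_RGB2BGR);np.save('pics/w19.npy',a)
print('col',a[100:240:2,252,1].tolist())
for row in(176,190,215):print(row,a[row,206:306:2,1].tolist())
for t in(0,):
  for xg in(8,12,16):
    uu,n,w=frame(114,t);O=e+[0,0,.0197]-xg/1e3*uu   # uu toward no-go here
    print(xg,np.round(proj('wrist',[O+.052*uu+.01125*n,O+.04*uu+.0121*n])[:,1],1))
E
```

```text
time: 41.5
eef_pos: [0.4319, 0.2488, 0.0794]
tool_rot: [-0.373, 0.928, 0.0, -0.003]
ft_force: [-0.5, -0.4, -5.2]
finger_gap: 0.228
time: 42.33
eef_pos: [0.4357, 0.2494, 0.0508]
tool_rot: [-0.208, 0.978, 0.0, 0.0]
ft_force: [-0.5, 0.2, -3.4]
finger_gap: 0.235
[0.43573151 0.24943809 0.0507581 ] [-0.45862959  0.20560038 -3.39931721] 114.04557269426425
stand x,a 32.59518862759542 48.755596538727886
col [195, 196, 195, 195, 195, 196, 195, 196, 195, 195, 196, 196, 195, 196, 196, 196, 196, 196, 195, 196, 196, 196, 195, 196, 196, 195, 195, 196, 196, 196, 196, 196, 195, 196, 196, 196, 196, 195, 188, 179, 81, 80, 81, 79, 73, 74, 73, 72, 92, 138, 144, 143, 141, 140, 141, 142, 142, 144, 144, 142, 142, 143, 145, 142, 118, 122, 128, 127, 127, 127]
176 [140, 139, 141, 140, 140, 141, 140, 140, 140, 140, 140, 140, 140, 140, 140, 140, 176, 194, 196, 196, 196, 195, 196, 188, 183, 183, 182, 183, 183, 183, 183, 183, 182, 183, 183, 183, 183, 183, 183, 183, 183, 183, 183, 182, 183, 184, 184, 184, 184, 184]
190 [140, 140, 140, 140, 141, 140, 140, 140, 140, 140, 116, 87, 80, 79, 80, 79, 78, 69, 78, 79, 79, 79, 76, 74, 73, 73, 74, 73, 74, 74, 72, 64, 69, 72, 73, 73, 73, 76, 99, 170, 184, 184, 184, 184, 184, 183, 184, 184, 184, 184]
215 [140, 140, 140, 140, 141, 140, 140, 141, 140, 140, 129, 95, 107, 117, 129, 137, 140, 143, 146, 148, 152, 145, 141, 144, 145, 145, 146, 145, 144, 142, 140, 138, 139, 138, 136, 130, 123, 117, 135, 183, 184, 184, 184, 184, 184, 184, 184, 184, 184, 184]
8 [187.6 219.6]
12 [198.1 229.5]
16 [208.5 239.3]
```

```bash
python3 -m pendant '[[[-2.7,-1.2,-3,0,0],[-2.7,-1.2,-5,0,0],[-2.7,-1.2,-8,0,0],[-2.7,-1.2,-11,0,0],[-2.7,-1.2,-14,0,0],[-2.7,-1.2,-17,0,0],[-2.7,-1.2,-20,0,0],[-2.7,-1.2,-23,0,0],[-2.7,-1.2,-26,0,0],[-2.7,-1.2,-29,0,0]]]' && python3 -m pendant '[[[0,0,-1.5,0,0],[0,0,-3,0,0],[0,0,-4.5,0,0],[0,0,-6,0,0],[0,0,-6,0,0],[0,0,-6,0,0],[0,0,-6,0,0],[0,0,-6,0,0],[0,0,-6,0,0],[0,0,-6,0,0]]]'; python3 - <<'E'
from h import *
s=r.state();e=np.array(s['eef_pos']);print(e,s['ft_force'],s['torque'])
S=np.array([.4935,.2395]);u=np.array([-.407,.914]);v=np.array([.914,.407]);print('stand x,a',(e[:2]-S)@u*1e3,-(e[:2]-S)@v*1e3)
a=cv2.cvtColor(r.read_camera('wrist'),cv2.COLOR_RGB2BGR);np.save('pics/w20.npy',a)
print('col',a[100:280:2,252,1].tolist())
for t in(30,35,40,45,50):
  for dz in(0,8):
    uu,n,w=frame(114,t);O=e+[0,0,.0197+dz/1e3]-.010*uu
    print(t,dz,np.round(proj('wrist',[O+.052*uu-.01125*n,O+.052*uu+.01125*n,O+.04*uu+.0121*n])[:,1],1))
E
```

```text
time: 43.22
eef_pos: [0.4329, 0.2482, 0.0242]
tool_rot: [-0.208, 0.978, 0.0, 0.001]
ft_force: [-8.0, -5.0, 19.5]
finger_gap: 0.234
time: 44.05
eef_pos: [0.434, 0.2488, 0.019]
tool_rot: [-0.208, 0.978, 0.001, 0.002]
ft_force: [-8.4, -4.0, 18.9]
finger_gap: 0.236
[0.43400543 0.2487765  0.01900869] [-8.36089536 -3.98683328 18.88269374] [-0.44693254  0.67232695 -0.00164427]
stand x,a 32.69300634971532 50.60249994223306
col [194, 194, 194, 194, 194, 194, 194, 194, 194, 194, 194, 194, 194, 194, 194, 194, 194, 194, 194, 194, 194, 194, 194, 194, 194, 194, 194, 194, 194, 194, 194, 194, 194, 194, 194, 194, 154, 120, 113, 127, 150, 148, 147, 146, 148, 148, 149, 149, 148, 148, 150, 151, 138, 92, 132, 136, 136, 136, 136, 136, 136, 135, 135, 136, 136, 136, 135, 136, 135, 136, 136, 136, 135, 136, 136, 136, 135, 136, 136, 136, 136, 136, 136, 136, 132, 82, 80, 79, 79, 79]
30 0 [186.  175.6 203.6]
30 8 [191.6 181.4 211.2]
35 0 [189.7 175.6 202.3]
35 8 [195.3 181.4 209.7]
40 0 [193.8 176.5 201.6]
40 8 [199.5 182.1 208.8]
45 0 [198.3 178.  201.5]
45 8 [204.1 183.5 208.6]
50 0 [203.1 180.1 202. ]
50 8 [209.  185.6 208.9]
```

```bash
python3 -m pendant '[[[0,0,15,0,0],[0,0,40,0,0],[0,0,65,0,0],[0,0,90,0,0],[0,0,105,0,0],[0,0,110,0,0],[0,0,110,0,0],[0,0,110,0,0],[0,0,110,0,0],[0,0,110,0,0]]]'; python3 - <<'E'
from h import *
s=r.state();e=np.array(s['eef_pos']);print(e)
b=cv2.cvtColor(r.read_camera('side'),cv2.COLOR_RGB2BGR);np.save('pics/s21.npy',b)
p=proj('side',e)[0];x0,y0=int(p[0])-34,int(p[1])-48
g=b[:,:,1]
ch=" .:-=+*#%@"
print(x0,y0,p)
for y in range(y0,y0+72): print(y,''.join(ch[min(9,int(v)//26)] for v in g[y,x0:x0+72]))
for t in(30,40,45,50):
    uu,n,w=frame(114,t);G=e+[0,0,.0197];print(t,np.round(proj('side',[G+.042*uu,G,G-.08*uu]),1).tolist())
E
```

```text
time: 44.93
eef_pos: [0.4317, 0.2475, 0.124]
tool_rot: [-0.208, 0.978, -0.0, -0.002]
ft_force: [-0.3, -0.1, -4.9]
finger_gap: 0.234
[0.4317386  0.24750057 0.12397177]
175 109 [209.63280759 157.60864338]
109 -===-=-========-=====--:..::::::::-::::::::..:-=================-=======
110 ======-==-=-==========-:........:...:.:....  :-===-======-=-=======--===
111 ---===--==-========-==-:  ... .......... .   .-====-=====-==-=--====-===
112 --=--===-------===-===-:.    ..   .  . .     .-=-=--=--===-======-======
113 =======================-.   .     .  ..   .  :=============-============
114 ***********************+:    ....   .   . . .=*******+++++====+********+
115 %%%%%%%%%%%%%%%%%%%%%%#*-.      ... .   .   .+#%%%%%#**********#%%#####+
116 %%%%%%%%%%%%%%%%%%%%%%%*-.      ...  .    . .+#%%%%%%##################+
117 %%##%%%%%%%%%%%%%%%%%%%*-. ... ... ...  ..  .+#%%%%%%#####*#######******
118 ##################%%%%#*-. .     ..   ...   .+#%%%%%#**##***######*##***
119 ############*###*######*-..  .  .......   . .+#%%%%##++*+++**###########
120 #######################*=.  .... ....   .   .+
[... 4154 characters left out ...]
:::::::::-==-:::---=+*####%%%%
175 %%%%%%%%%%%%%%%%%%%%%%%%%%%%%%%%%%%%%%%#+=---::.:.:=++=::::::--=+++*##%%
176 %%%%%%%%%%%%%%%%%%%%%%%%%%%%%%%%%%%%%%%%#**+=----::-+=-:::::::::---=+#%%
177 %%%%%%%%%##%%%%%%%%%%%%%%%%%%%%%###%%%%%###*===++=====-:::.....:.:::=#%%
178 %%%%%%%%%##%%%%%%%%%%%%%%%%%%%%%###%%#######+=+*#**++===------::::::=#%%
179 ###########%%%%%%%%%%%%%%%%%################+=+*##**+=+****++=====--+*#%
180 +++++*****##################################+==++*+===*#####*+++******##
30 [[200.4, 159.4], [209.6, 152.2], [226.7, 138.7]]
40 [[201.5, 160.9], [209.6, 152.2], [224.8, 135.8]]
45 [[202.1, 161.5], [209.6, 152.2], [223.6, 134.5]]
50 [[202.8, 162.1], [209.6, 152.2], [222.3, 133.3]]
```

```bash
python3 - <<'E'
from h import *
b=np.load('pics/s21.npy').astype(int);c=np.load('pics/s15.npy').astype(int)
d=np.abs(b-c).max(2);g=b.max(2)
x0,y0=192,120
for y in range(y0,166): print(y,''.join('.' if d[y,x]<22 else ('o' if g[y,x]>62 else '#') for x in range(x0,238)))
E
```

```text
120 .......o####################o.................
121 .......o###################oo.................
122 .......ooo################oo..................
123 .........oo##############ooo..................
124 ..........o#############oo....................
125 ..........o#############o.....................
126 ..........o#############o.....................
127 ..........o#############oo....................
128 .......o#################o....................
129 .......##################o....................
130 ......oo#################o....................
131 ......oo###############o#o....................
132 .......o################oo....................
133 .......o#################oo.o.................
134 .......o##################oo#o................
135 ........o####################o..oo............
136 ........o####################o.ooo............
137 ........o####################ooooo............
138 ........oo###################ooooo.o..........
139 ........oo###################oooo.oo..........
140 ........oo###################oooooo...........
141 .........o###############
[... 545 characters left out ...]
....oooooo###oo......................
153 ............ooooooo###oo......................
154 ...........oooooooo###oo......................
155 .........oooooooooo###oo......................
156 ........ooooooooooo####o......................
157 .......oooooooooooo###oo......................
158 .......ooooooooooooooooo......................
159 .......oooooooo..oooooo.......................
160 ........oooooo................................
161 .........oooo.................................
162 ..........oo..................................
163 ..............................................
164 ..............................................
165 ..............................................
```

```bash
python3 -m pendant '[[[5.5,2.4,-35,0,0],[5.5,2.4,-70,0,0],[5.5,2.4,-88,0,0],[5.5,2.4,-92,0,0],[5.5,2.4,-95,0,0],[5.5,2.4,-98,0,0],[5.5,2.4,-101,0,0],[5.5,2.4,-104,0,0],[5.5,2.4,-107,0,0],[5.5,2.4,-109,0,0]]]' && python3 -m pendant '[[[0,0,0,0,0],[0,0,0,0,0],[0,0,0,0,0],[0,0,15,0,0],[0,0,40,0,0],[0,0,65,0,0],[0,0,90,0,0],[0,0,109,0,0],[-5.5,-2.4,109,0,0],[-5.5,-2.4,109,0,0]]]'; cat > seg.py <<'E'
from h import *
s=r.state();e=np.array(s['eef_pos']);print(e)
b=cv2.cvtColor(r.read_camera('side'),cv2.COLOR_RGB2BGR).astype(int);c=np.load('pics/s15.npy').astype(int)
d=np.abs(b-c).max(2);g=b.max(2)
p=proj('side',e)[0];x0,y0=int(p[0])-18,int(p[1])-30
print(x0)
for y in range(y0,y0+40): print(y,''.join('.' if d[y,x]<22 else ('o' if g[y,x]>62 else '#') for x in range(x0,x0+42)))
for t in(35,40,45,50):
    uu,n,w=frame(114,t);G=e+[0,0,.0197];print(t,np.round(proj('side',[G+.042*uu,G,G-.08*uu]),1).tolist())
E
python3 seg.py
```

```text
time: 45.82
eef_pos: [0.4402, 0.2528, 0.022]
tool_rot: [-0.209, 0.978, 0.002, 0.003]
ft_force: [-11.2, -1.3, 27.3]
finger_gap: 0.235
time: 46.65
eef_pos: [0.4329, 0.2483, 0.1271]
tool_rot: [-0.208, 0.978, 0.001, 0.002]
ft_force: [-0.2, -0.4, -5.1]
finger_gap: 0.23
[0.43292052 0.24829018 0.12712762]
191
126 .........ooo##############o...............
127 ........ooo###############o...............
128 .......oo#################oo..............
129 ......oo################oooo..............
130 ........#################oo...............
131 ........#################ooo..............
132 .........#################oo.o............
133 .........o#################oooo...........
134 .........o####################o..oo.......
135 .........o####################o.ooo.......
136 .........oo###################ooooooo.....
137 .........oo###################ooooooo.....
138 .........oo###################ooooo.o.....
139 .........oo###################oooo........
140 ..........oo##################oooo........
141 ..........oo##################oooo........
142 ..........ooo#######oo#######oooo.......
[... 591 characters left out ...]
####o.................
156 .........ooooooooooo###oo.................
157 .........oooooooooooooooo.................
158 .........oooooooo.oooooo..................
159 .........ooooooo..........................
160 ..........ooooo...........................
161 ............oo............................
162 ..........................................
163 ..........................................
164 ..........................................
165 ..........................................
35 [[201.2, 159.2], [209.9, 151.2], [226.1, 136.2]]
40 [[201.8, 159.9], [209.9, 151.2], [225.1, 134.8]]
45 [[202.4, 160.6], [209.9, 151.2], [223.9, 133.5]]
50 [[203.1, 161.2], [209.9, 151.2], [222.6, 132.4]]
```

```bash
python3 -m pendant '[[[7.3,3.3,-40,0,0],[7.3,3.3,-78,0,0],[7.3,3.3,-94,0,0],[7.3,3.3,-97,0,0],[7.3,3.3,-100,0,0],[7.3,3.3,-103,0,0],[7.3,3.3,-106,0,0],[7.3,3.3,-109,0,0],[7.3,3.3,-112,0,0],[7.3,3.3,-113.5,0,0]]]' && python3 -m pendant '[[[0,0,0,0,0],[0,0,0,0,0],[0,0,0,0,0],[0,0,15,0,0],[0,0,40,0,0],[0,0,75,0,0],[0,0,105,0,0],[-7.3,-3.3,113.5,0,0],[-7.3,-3.3,113.5,0,0],[-7.3,-3.3,113.5,0,0]]]'; python3 seg.py
```

```text
time: 47.53
eef_pos: [0.4395, 0.2527, 0.0167]
tool_rot: [-0.209, 0.978, 0.002, 0.001]
ft_force: [-17.5, -5.0, 32.1]
finger_gap: 0.234
time: 48.37
eef_pos: [0.4324, 0.2479, 0.1257]
tool_rot: [-0.208, 0.978, 0.0, 0.0]
ft_force: [0.1, 0.4, -4.1]
finger_gap: 0.229
[0.43235871 0.2478864  0.12565735]
191
127 ..........o###############o...............
128 .......o##################o...............
129 .......o##################o...............
130 .......o#################oo...............
131 ........#################oo...............
132 ........o#################o...o...........
133 .........#################oo..ooo.........
134 .........o#################oooooooo.......
135 .........o#####################o.oo.......
136 .........o#####################oooo.......
137 .........oo####################oooo.......
138 .........oo####################oooo.......
139 .........oo###################oooo........
140 ..........o###################oo..........
141 ..........oo########o########ooo..........
142 ..........ooo#######oo#######oo...........
143 ..........oooo#####ooo#######o............
1
[... 587 characters left out ...]
####o.................
157 .........oooooooooooooooo.................
158 .........oooooooooooooooo.................
159 .........oooooooo..ooo....................
160 ..........oooooo..........................
161 ...........oooo...........................
162 ............oo............................
163 ..........................................
164 ..........................................
165 ..........................................
166 ..........................................
35 [[201.0, 159.7], [209.7, 151.7], [226.0, 136.7]]
40 [[201.6, 160.4], [209.7, 151.7], [224.9, 135.3]]
45 [[202.3, 161.0], [209.7, 151.7], [223.8, 134.0]]
50 [[203.0, 161.6], [209.7, 151.7], [222.5, 132.8]]
```

```bash
python3 -m pendant '[[[9,4,-40,0,0],[9,4,-78,0,0],[9,4,-94,0,0],[9,4,-99,0,0],[9,4,-103,0,0],[9,4,-107,0,0],[9,4,-111,0,0],[9,4,-114.5,0,0],[9,4,-114.5,0,0],[9,4,-114.5,0,0]]]' && python3 -m pendant '[[[0,0,15,0,0],[0,0,40,0,0],[0,0,75,0,0],[0,0,105,0,0],[-9,-4,114.5,0,0],[-9,-4,114.5,0,0],[-9,-4,114.5,0,0],[-9,-4,114.5,0,0],[-9,-4,114.5,0,0],[-9,-4,114.5,0,0]]]'; python3 seg.py | sed -n '3,100p'; python3 - <<'E'
from h import *
e=np.array(r.state()['eef_pos']);a=cv2.cvtColor(r.read_camera('wrist'),cv2.COLOR_RGB2BGR);np.save('pics/w22.npy',a)
print('col',a[140:250:2,252,1].tolist())
for t in(35,40,45,50):
    uu,n,w=frame(114,t);O=e+[0,0,.0197]-.010*uu
    print(t,np.round(proj('wrist',[O+.052*uu-.01125*n,O+.052*uu+.01125*n,O+.04*uu+.0121*n])[:,1],1))
E
```

```text
time: 49.25
eef_pos: [0.4401, 0.2525, 0.0138]
tool_rot: [-0.209, 0.978, 0.001, -0.001]
ft_force: [-10.4, -1.6, 13.8]
finger_gap: 0.234
time: 50.08
eef_pos: [0.4322, 0.2477, 0.1242]
tool_rot: [-0.208, 0.978, -0.0, -0.001]
ft_force: [0.4, -0.5, -3.9]
finger_gap: 0.232
127 ...........o##############o...............
128 ........o#################o...............
129 .......o##################o...............
130 .......o################ooo...............
131 ........#################oo...............
132 ........#################oo....o..........
133 ........o#################oooo.o..........
134 ........o##################oo##oo.........
135 .........o#####################ooo........
136 .........o#####################ooo........
137 .........o#####################o..........
138 .........oo####################oo.........
139 .........oo###################o...........
140 ..........o##################oo...........
141 ..........o##################o............
142 ..........oo########o########o............
143 ..........oooo#####ooo#######o............
144 ............oo######oo######oo
[... 925 characters left out ...]
...........................
165 ..........................................
166 ..........................................
35 [[201.0, 160.1], [209.7, 152.1], [225.9, 137.1]]
40 [[201.6, 160.8], [209.7, 152.1], [224.9, 135.7]]
45 [[202.2, 161.5], [209.7, 152.1], [223.7, 134.4]]
50 [[203.0, 162.0], [209.7, 152.1], [222.4, 133.2]]
col [197, 196, 197, 197, 196, 197, 196, 196, 197, 197, 196, 197, 197, 196, 196, 196, 196, 197, 197, 192, 128, 126, 124, 124, 125, 126, 126, 126, 125, 128, 127, 132, 84, 117, 114, 114, 113, 119, 119, 114, 114, 114, 113, 119, 114, 113, 120, 128, 120, 115, 114, 113, 115, 120, 114]
35 [189.4 174.9 201.4]
40 [193.5 175.8 200.8]
45 [198.  177.4 200.7]
50 [202.9 179.6 201.3]
```

```bash
python3 -m pendant '[[[0,-5,30,0,0],[5,-25,50,0,0],[14,-60,60,-2,0],[25,-97,65,-5.7,0],[36,-135,65,-5.7,0],[47,-173,65,-5.7,0],[58,-211,65,-5.7,0],[69,-249,65,-5.7,0],[80,-287,65,-5.7,0],[91,-325,65,-5.7,0]]]' && python3 -m pendant '[[[10,-35,0,0,0],[20,-62,-5,0,0],[26,-80,-20,0,0],[27.5,-86,-50,0,0],[27.5,-86,-80,0,0],[27.5,-86,-100,0,0],[27.5,-86,-113,0,0],[27.5,-86,-115,0,0],[27.5,-86,-115,0,0],[27.5,-86,-115,0,0]]]'; python3 - <<'E'
from h import *
s=r.state();e=np.array(s['eef_pos']);q=s['tool_rot'];print(e,s['ft_force'],np.degrees(2*np.arctan2(q[1],q[0]))-90)
a=cv2.cvtColor(r.read_camera('wrist'),cv2.COLOR_RGB2BGR);np.save('pics/w23.npy',a)
print('col',a[60:240:2,252,1].tolist())
for row in range(120,230,8):print(row,a[row,196:316:3,1].tolist())
M=np.array([.5119,-.1758,.0538]);n=np.array([-.671,-.223,.707])
print(np.round(proj('wrist',[M+.015*n,M,M-.015*n]),1).tolist())
E
```

```text
time: 51.02
eef_pos: [0.5239, -0.0789, 0.19]
tool_rot: [-0.159, 0.987, 0.0, -0.0]
ft_force: [1.0, 1.0, -4.5]
finger_gap: 0.235
time: 51.85
eef_pos: [0.5519, -0.163, 0.0761]
tool_rot: [-0.159, 0.987, -0.0, 0.0]
ft_force: [0.6, -0.9, -3.5]
finger_gap: 0.235
[ 0.5519454  -0.16303816  0.07611345] [ 0.64419366 -0.86435077 -3.50422257] 108.3302194279292
col [162, 161, 162, 162, 158, 67, 54, 55, 54, 56, 57, 56, 57, 57, 56, 57, 57, 56, 57, 57, 56, 55, 57, 58, 58, 55, 56, 57, 59, 57, 58, 57, 58, 56, 57, 57, 58, 63, 64, 65, 51, 100, 120, 132, 104, 105, 111, 117, 119, 118, 119, 118, 114, 114, 114, 117, 126, 105, 55, 50, 112, 114, 112, 111, 113, 113, 113, 114, 112, 113, 115, 114, 88, 112, 112, 113, 111, 113, 112, 113, 113, 113, 112, 112, 112, 113, 113, 113, 114, 113]
120 [59, 58, 58, 56, 57, 56, 56, 55, 56, 56, 56, 57, 56, 57, 57, 57, 58, 58, 58, 57, 56, 57, 57, 57, 58, 57, 56, 56, 56, 54, 54, 53, 54, 56, 56, 55, 57, 56, 57, 56]
128 [57, 58, 58, 58, 58, 58, 59, 58, 57, 57, 58, 57, 56, 56, 56, 56, 57, 55, 57, 57, 57, 57, 56, 56, 56, 56, 55, 58, 57, 58, 57, 57, 57, 56, 57, 55, 56, 55, 56, 55]
136 
[... 1460 characters left out ...]
3, 114, 115, 116, 115, 114, 114, 111, 109, 106, 101, 91, 84, 90, 90, 96, 101, 101, 73, 71, 70, 70, 69, 70, 69]
208 [50, 51, 50, 50, 50, 59, 63, 63, 63, 62, 63, 67, 96, 88, 97, 108, 111, 108, 111, 113, 107, 106, 106, 104, 101, 87, 88, 87, 85, 86, 87, 97, 97, 97, 83, 70, 70, 70, 71, 71]
216 [50, 51, 49, 51, 54, 65, 66, 65, 65, 65, 64, 68, 112, 112, 113, 111, 111, 109, 111, 112, 107, 106, 106, 106, 108, 108, 108, 107, 88, 89, 89, 100, 99, 100, 100, 76, 72, 70, 70, 70]
224 [85, 53, 54, 53, 59, 64, 66, 65, 65, 65, 66, 76, 112, 112, 113, 110, 112, 108, 110, 112, 106, 106, 106, 106, 107, 107, 107, 109, 90, 88, 89, 88, 88, 89, 88, 71, 75, 66, 56, 134]
[[255.8, 140.0], [255.7, 156.8], [255.6, 171.1]]
```

```bash
python3 -m pendant '[[[-1.7,-0.6,-1.8,0,0],[-3.4,-1.1,-3.6,0,0],[-5.1,-1.7,-5.4,0,0],[-6.8,-2.3,-7.2,0,0],[-8.5,-2.8,-9,0,0],[-9.2,-3.1,-9.7,0,0],[-9.9,-3.3,-10.4,0,0],[-10.6,-3.5,-11.2,0,0],[-10.6,-3.5,-11.2,0,0],[-10.6,-3.5,-11.2,0,0]]]'; python3 - <<'E'
from h import *
s=r.state();e=np.array(s['eef_pos']);print(e,s['ft_force'],s['torque'])
a=cv2.cvtColor(r.read_camera('wrist'),cv2.COLOR_RGB2BGR);np.save('pics/w24.npy',a)
print('col',a[130:230,252,1].tolist())
for row in(166,172,178,184,190):print(row,a[row,196:316:3,1].tolist())
E
```

```text
time: 52.73
eef_pos: [0.5407, -0.1664, 0.0644]
tool_rot: [-0.159, 0.987, -0.0, 0.0]
ft_force: [0.0, -0.9, -3.5]
finger_gap: 0.232
[ 0.54070528 -0.16641742  0.064379  ] [ 0.01961453 -0.87322651 -3.49743126] [-0.02741405  0.03362431 -0.01034745]
col [56, 56, 58, 59, 59, 59, 57, 57, 57, 56, 55, 56, 57, 58, 59, 60, 58, 56, 56, 55, 57, 59, 57, 56, 57, 57, 57, 58, 56, 57, 57, 58, 58, 59, 61, 62, 64, 64, 63, 63, 57, 54, 74, 114, 119, 120, 130, 130, 118, 102, 113, 115, 114, 113, 112, 111, 112, 112, 113, 113, 114, 113, 114, 114, 114, 112, 112, 113, 113, 114, 115, 116, 115, 99, 87, 105, 111, 112, 112, 112, 112, 112, 112, 113, 113, 112, 112, 112, 112, 113, 113, 113, 113, 112, 112, 113, 113, 112, 112, 112]
166 [56, 56, 57, 56, 56, 56, 59, 58, 58, 59, 60, 62, 63, 61, 63, 63, 63, 63, 63, 63, 62, 63, 63, 62, 62, 63, 61, 62, 60, 60, 57, 57, 57, 57, 56, 55, 54, 55, 54, 55]
172 [57, 58, 58, 59, 61, 62, 62, 62, 61, 62, 61, 59, 56, 52, 51, 51, 52, 60, 74, 75, 73, 66, 57, 52, 52, 52, 54, 59, 61, 62, 62, 62, 61, 61, 60, 59, 58, 57, 56, 55]
178 [64, 64, 64, 64, 59, 53, 47, 51, 52, 51, 50, 50, 92, 112, 121, 126, 128, 124, 120, 118, 118, 119, 120, 123, 120, 113, 104, 63, 51, 52, 53, 52, 53, 53, 57, 66, 66, 65, 66, 67]
184 [54, 50, 50, 50, 51, 52, 51, 51, 52, 52, 107, 114, 107, 102, 104, 107, 110, 112, 112, 112, 112, 111, 109, 106, 103, 99, 103, 106, 107, 74, 53, 53, 53, 53, 52, 52, 53, 52, 54, 92]
190 [52, 50, 49, 49, 48, 48, 49, 50, 50, 67, 104, 102, 95, 101, 106, 110, 112, 112, 114, 112, 113, 112, 109, 108, 104, 98, 92, 87, 107, 99, 53, 52, 50, 51, 66, 68, 69, 67, 68, 67]
```

```bash
python3 -m pendant '[[[-0.4,-0.1,-0.4,0,0],[-0.8,-0.3,-0.8,0,0],[-1.2,-0.4,-1.2,0,0],[-1.6,-0.5,-1.6,0,0],[-2,-0.7,-2.1,0,0],[-2.4,-0.8,-2.5,0,0],[-2.7,-0.9,-2.8,0,0],[-2.7,-0.9,-2.8,0,0],[-2.7,-0.9,-2.8,0,0],[-2.7,-0.9,-2.8,0,0]]]'; python3 - <<'E'
from h import *
s=r.state();e=np.array(s['eef_pos']);print(e,s['ft_force'],s['torque'])
a=cv2.cvtColor(r.read_camera('wrist'),cv2.COLOR_RGB2BGR);np.save('pics/w24.npy',a)
print('col',a[160:220,252,1].tolist())
for row in(184,188,192,196,200):print(row,a[row,216:296:2,1].tolist())
E
```

```text
time: 53.62
eef_pos: [0.5404, -0.1667, 0.0637]
tool_rot: [-0.16, 0.987, -0.0, 0.003]
ft_force: [3.0, 4.5, 5.4]
finger_gap: 0.234
[ 0.54035531 -0.16666403  0.0637185 ] [3.01570408 4.50651202 5.42851828] [ 0.85662477 -0.18241513 -0.08558956]
col [57, 57, 57, 58, 59, 60, 61, 62, 63, 64, 63, 61, 52, 59, 101, 118, 120, 124, 129, 115, 116, 116, 114, 113, 112, 112, 111, 112, 113, 112, 113, 113, 114, 115, 114, 113, 112, 113, 114, 115, 115, 116, 114, 100, 88, 101, 111, 113, 112, 113, 112, 112, 113, 112, 113, 112, 113, 112, 112, 112]
184 [53, 53, 52, 51, 51, 77, 109, 117, 112, 107, 102, 104, 106, 107, 110, 111, 112, 112, 112, 112, 112, 111, 110, 108, 107, 105, 104, 102, 98, 99, 110, 115, 110, 83, 55, 53, 53, 52, 54, 52]
188 [50, 51, 52, 50, 91, 110, 107, 104, 94, 98, 102, 107, 109, 110, 110, 111, 112, 112, 113, 113, 113, 112, 110, 110, 108, 106, 104, 103, 97, 90, 86, 99, 105, 103, 94, 54, 52, 51, 52, 53]
192 [49, 50, 50, 50, 83, 101, 104, 98, 94, 100, 104, 105, 108, 110, 112, 113, 115, 115, 114, 114, 114, 113, 112, 111, 108, 106, 104, 101, 99, 93, 87, 91, 105, 105, 88, 52, 51, 50, 51, 52]
196 [50, 50, 50, 50, 49, 65, 102, 99, 94, 101, 106, 109, 111, 112, 112, 112, 112, 112, 112, 112, 112, 111, 110, 109, 107, 107, 105, 103, 100, 93, 86, 87, 97, 78, 54, 61, 69, 69, 69, 68]
200 [50, 51, 50, 49, 50, 50, 49, 70, 95, 100, 106, 109, 112, 113, 115, 115, 115, 116, 115, 115, 115, 114, 113, 111, 110, 108, 107, 104, 99, 93, 88, 66, 47, 62, 68, 68, 69, 70, 69, 69]
```

```bash
python3 -m pendant '[[[-0.4,0.1,0.7,0,0],[-0.7,0.3,1.4,0,0],[-1,0.4,2,0,0],[-1,0.4,2,0,0],[-1,0.4,2,0,0],[-1,0.4,2,0,0],[-1,0.4,2,0,0],[-1,0.4,2,0,0],[-1,0.4,2,0,0],[-1,0.4,2,0,0]]]'; python3 - <<'E'
from h import *
s=r.state();e=np.array(s['eef_pos']);print(e,s['ft_force'],s['torque'])
a=cv2.cvtColor(r.read_camera('wrist'),cv2.COLOR_RGB2BGR);np.save('pics/w25.npy',a)
print('col',a[160:220,252,1].tolist())
c=np.load('pics/s15.npy').astype(int);b=cv2.cvtColor(r.read_camera('side'),cv2.COLOR_RGB2BGR).astype(int);np.save('pics/s25.npy',b);g=b[:,:,1]
for t in(35,40,45,50):
    uu,n,w=frame(108.3,t);G=e+[0,0,.0197];print(t,np.round(proj('side',[G+.042*uu,G,G-.08*uu]),1).tolist())
p=proj('side',e)[0];x0,y0=int(p[0])-20,int(p[1])-38;ch=" .:-=+*#%@";print(x0)
for y in range(y0,y0+50): print(y,''.join(ch[min(9,int(v)//20)] for v in g[y,x0:x0+50]))
E
```

```text
time: 54.5
eef_pos: [0.5396, -0.1668, 0.0645]
tool_rot: [-0.16, 0.987, -0.0, 0.003]
ft_force: [4.1, 2.5, -1.3]
finger_gap: 0.234
[ 0.53964699 -0.16682416  0.0645425 ] [ 4.11996737  2.49286159 -1.26101482] [ 0.46049393 -1.00174106 -0.05945729]
col [57, 57, 57, 57, 57, 58, 60, 61, 62, 63, 63, 64, 62, 52, 58, 100, 117, 119, 123, 109, 115, 116, 114, 113, 112, 112, 113, 112, 113, 113, 113, 114, 114, 114, 114, 113, 112, 112, 114, 114, 115, 115, 114, 100, 88, 101, 111, 112, 112, 112, 112, 112, 113, 112, 113, 112, 113, 112, 112, 112]
35 [[250.7, 222.8], [262.1, 212.5], [283.4, 193.1]]
40 [[251.4, 223.7], [262.1, 212.5], [282.2, 191.4]]
45 [[252.2, 224.4], [262.1, 212.5], [280.8, 189.9]]
50 [[253.1, 225.1], [262.1, 212.5], [279.3, 188.5]]
241
181 @@@@@@@*-:.:.... . ..  ........:=+++++++++*###****
182 @@@@@@@*:..:...........  .... ..-++++++++++#%%%%##
183 @@@@@@@#:.:::......... .........-+++++++++#%@@@@@%
184 @@@@@@@#-::::......... ......::.=**++++++*%@@@@@@@
185 @@@@@@@%=:::................:::.+%%#*++++*@@@@@@@@
186 @@@@@@@@+:.. .. ............::-:*@@@#*+++*%@@@@@@@
187 @@@@@@@@#:............
[... 1693 characters left out ...]
==+++++=====:.. .:-------=+*+===*#*--=#%
219 %#+--:---==+++++======:...::-------=**+===**=:::=*
220 #+--:::--=+++++====-==-::----------+**===+*+-::::=
221 +-:::::-=++++++====--=-------------+#*+++**=::::::
222 -::::::-=++++++===-----:--::-------+******+-::::::
223 :::::::--=+++++==-::::::::::-------=****+=-:::::::
224 ::::::::--======--::::--------------=++==-::::::::
225 ::::::::::---=-----:::-=----==-------==-::::::::::
226 ::::::::::::-------::-==---====--=-----:::::::::::
227 ::::::::::::::::--:::--==---==---------:::::::::::
228 :::::::::::::::::-::------------:----:::::::::::::
229 ::::::::::::::::::-:-------:---:::-:::::::::::::::
230 :::::::::::-:::::-----:--------::--:-:::::::::::::
```

```bash
python3 -m pendant '[[[0,0,0,0,0],[0,0,0,0,0],[0,0,0,0,0],[0,0,0,0,0],[0,0,0,0,0],[2,0.7,2,0,0],[7,2.3,7.3,0,0],[14,4.6,14.7,0,0],[21,7,22,0,0],[27,9,28,0,0]]]' && python3 -m pendant '[[[0,0,35,0,0],[0,0,70,7,0],[-3,15,98,14,0],[-9,50,100,21,0],[-15,88,100,28,0],[-22,126,100,35,0],[-28,164,100,42,0],[-34,202,100,49,0],[-40,240,100,56,0],[-47,278,100,63,0]]]' && python3 -m pendant '[[[-6,36,0,7,0],[-12,70,0,14,0],[-17,95,0,21,0],[-19,107,0,28,0],[-19,109,0,33.7,0],[-19,109,-30,33.7,0],[-19,109,-65,33.7,0],[-19,109,-95,33.7,0],[-19,109,-115,33.7,0],[-19,109,-122,33.7,0]]]'; python3 - <<'E'
from h import *
s=r.state();e=np.array(s['eef_pos']);q=s['tool_rot'];print(e,s['ft_force'],s['torque'],np.degrees(2*np.arctan2(q[1],q[0]))-90)
S=np.array([.4935,.2395]);u=np.array([-.407,.914]);v=np.array([.914,.407]);print('stand x,lat',(e[:2]-S)@u*1e3,(e[:2]-S)@v*1e3)
E
```

```text
time: 55.43
eef_pos: [0.5639, -0.1579, 0.0917]
tool_rot: [-0.159, 0.987, -0.0, -0.001]
ft_force: [-0.0, 0.8, -4.1]
finger_gap: 0.235
time: 56.27
eef_pos: [0.5162, 0.1215, 0.1916]
tool_rot: [-0.654, 0.757, -0.0, -0.001]
ft_force: [1.7, 0.3, -4.4]
finger_gap: 0.23
time: 57.1
eef_pos: [0.4948, 0.2276, 0.0655]
tool_rot: [0.844, -0.537, -0.002, 0.004]
ft_force: [-0.4, 0.1, -4.8]
finger_gap: 0.234
[0.49481111 0.22759171 0.06548943] [-0.4227595   0.08614221 -4.84435062] [-0.10461454  0.02937065  0.03109954] -154.9707940478791
stand x,lat -11.417798612990406 -3.6483200036078665
```

```bash
python3 -m pendant '[[[0,0,-4,-1,0],[0,0,-8,-1,0],[0,0,-12,-1,0],[0,0,-16,-1,0],[0,0,-20,-1,0],[0,0,-24,-1,0],[0,0,-28,-1,0],[0,0,-32,-1,0],[0,0,-36,-1,0],[0,0,-38,-1,0]]]'; python3 - <<'E'
from h import *
s=r.state();e=np.array(s['eef_pos']);print(e,s['ft_force'],s['torque'])
S=np.array([.4935,.2395]);u=np.array([-.407,.914]);v=np.array([.914,.407]);print('stand x,lat',(e[:2]-S)@u*1e3,(e[:2]-S)@v*1e3)
a=cv2.cvtColor(r.read_camera('wrist'),cv2.COLOR_RGB2BGR);np.save('pics/w26.npy',a)
print('col',a[140:250:2,252,1].tolist())
E
```

```text
time: 57.93
eef_pos: [0.4977, 0.2347, 0.0391]
tool_rot: [0.84, -0.543, -0.002, -0.006]
ft_force: [-16.0, 11.7, 35.7]
finger_gap: 0.236
[0.497743   0.23474897 0.03906849] [-15.99078794  11.68036839  35.65876998] [ 1.68822328  2.99556974 -0.13496165]
stand x,lat -6.069345096966825 1.9444270585888583
col [131, 147, 149, 149, 149, 148, 149, 149, 148, 148, 149, 148, 148, 129, 87, 83, 83, 85, 81, 83, 83, 89, 102, 102, 101, 101, 101, 101, 101, 101, 103, 101, 101, 102, 104, 103, 77, 90, 97, 97, 97, 97, 96, 97, 97, 97, 97, 97, 96, 97, 97, 97, 97, 97, 96]
```

```bash
python3 -m pendant '[[[-1,-0.4,0,0,0],[-1.8,-0.8,0,0,0],[-1.8,-0.8,-1,0,0],[-1.8,-0.8,-2,0,0],[-1.8,-0.8,-3,0,0],[-1.8,-0.8,-4,0,0],[-1.8,-0.8,-5,0,0],[-1.8,-0.8,-5,0,0],[-1.8,-0.8,-5,0,0],[-1.8,-0.8,-5,0,0]]]'; python3 - <<'E'
from h import *
s=r.state();e=np.array(s['eef_pos']);print(e,s['ft_force'],s['torque'])
S=np.array([.4935,.2395]);u=np.array([-.407,.914]);v=np.array([.914,.407]);print('stand x,lat',(e[:2]-S)@u*1e3,(e[:2]-S)@v*1e3)
a=cv2.cvtColor(r.read_camera('wrist'),cv2.COLOR_RGB2BGR);np.save('pics/w26.npy',a)
print('col',a[140:250:2,252,1].tolist())
for t in(0,10,20,30):
  for dz in(0,10):
    uu,n,w=frame(-156+360,t);O=e+[0,0,.0197+dz/1e3]-.010*uu
    print(t,dz,np.round(proj('wrist',[O+.052*uu-.01125*n,O+.052*uu+.01125*n,O+.04*uu+.0121*n])[:,1]+3.8,1))
E
```

```text
time: 58.82
eef_pos: [0.4969, 0.236, 0.0348]
tool_rot: [0.84, -0.542, -0.002, -0.008]
ft_force: [-17.6, 12.4, 36.6]
finger_gap: 0.236
[0.49686753 0.23599691 0.03477495] [-17.58378517  12.40643345  36.60856937] [ 1.72911207  3.28471084 -0.22667726]
stand x,lat -4.57240768716591 1.6521648969028313
col [142, 149, 150, 149, 149, 148, 149, 149, 149, 149, 149, 149, 148, 101, 87, 87, 88, 87, 87, 87, 86, 104, 108, 108, 102, 107, 106, 105, 105, 104, 106, 106, 107, 107, 107, 106, 108, 109, 110, 84, 83, 99, 99, 99, 99, 99, 99, 99, 99, 99, 99, 99, 100, 99, 99]
0 0 [180.  199.1 230.7]
0 10 [187.7 210.  243.9]
10 0 [180.8 188.7 220.4]
10 10 [188.1 198.2 232.3]
20 0 [184.3 182.5 212.9]
20 10 [191.4 190.9 223.7]
30 0 [190.1 180.  208.2]
30 10 [197.3 187.7 218.2]
```

```bash
python3 -m pendant '[[[-2,1,6,0,0],[-4.4,1.3,14,0,0],[-4.4,1.3,16,0,0],[-4.4,1.3,16,0,0],[-4.4,1.3,14,0,0],[-4.4,1.3,11,0,0],[-4.4,1.3,8,0,0],[-4.4,1.3,5,0,0],[-4.4,1.3,5,0,0],[-4.4,1.3,5,0,0]]]'; python3 - <<'E'
from h import *
s=r.state();e=np.array(s['eef_pos']);print(e,s['ft_force'],s['torque'])
S=np.array([.4935,.2395]);u=np.array([-.407,.914]);v=np.array([.914,.407]);print('stand x,lat',(e[:2]-S)@u*1e3,(e[:2]-S)@v*1e3)
a=cv2.cvtColor(r.read_camera('wrist'),cv2.COLOR_RGB2BGR);np.save('pics/w27.npy',a)
print('col',a[140:250:2,252,1].tolist())
g=cv2.resize(a[:,:,1],(128,96),interpolation=cv2.INTER_AREA);ch=" .:-=+*#%@"
for row in range(30,66): print(row*4,''.join(ch[min(9,int(v)//24)] for v in g[row,40:86]))
E
```

```text
time: 59.7
eef_pos: [0.4965, 0.2317, 0.0351]
tool_rot: [0.839, -0.545, 0.003, -0.005]
ft_force: [2.4, 3.6, 15.3]
finger_gap: 0.233
[0.4965071  0.23172073 0.03507817] [ 2.44663869  3.60465213 15.25636237] [ 0.27889265 -0.88862648  0.09028031]
stand x,lat -8.334144311254574 -0.41767415373353894
col [140, 120, 95, 128, 142, 147, 146, 146, 146, 146, 146, 145, 146, 145, 146, 146, 142, 87, 83, 83, 83, 83, 83, 83, 105, 107, 106, 105, 105, 105, 107, 106, 108, 107, 107, 107, 109, 110, 110, 82, 88, 99, 99, 99, 99, 100, 99, 99, 100, 99, 100, 100, 99, 100, 100]
120 +++++++++++++++++++++++++++*%%%%%%%%%%%%%%%%%%
124 ++++++++++++++++++++++++++++#%%%%%%%%%%%%%%%%%
128 ++++++++++++++++++++++++++++*##%%%%%%%%%%%%%%%
132 ++++++++++++++++++++++++++++++*#%%%%%%%%%#%%%%
136 +++++++++++++++++++++++++++++++*#%%%%%#**+*#%%
140 +++++++++++===+==++++++++++++++++***#*+++++*#%
144 +++++++++++++++++++++=============++++++++++#%
148 +++++++++++*******************+***%#++++++++#%
152 +++++++++++*+=+*****************+**#+++++++*%%
156 +++++++++++*=::+***************+::+*++++++++#%
160 +++++++++++*=::+**************
[... 591 characters left out ...]
*=++++==--=========--==+*+*%%%%%%%%%%
212 ##########*++++==--=========--==+**#%%%%%%%%%%
216 ##########*++++==-------------==+*##%%%%%%%%%%
220 ##########*+++====-----===-===****##%%%%%%%%%%
224 #############+================#%%%%#%%%%%%%%%%
228 ##############================#%%%####%%%%%%%%
232 ##############+===============#%%%#####%%%%%%%
236 ##############=--=============--+#####%%%%%%%%
240 #############*-::-============-:=#####%%%%%%%%
244 ############**-::--===========-:-***##%%%%%%%%
248 ##########*: .:::----=========:::. .*#%%%%%%%%
252 ##########-  .:::-----========:::.  :###%#%%%%
256 ##########.  .:::-------======::::  .*########
260 #########*   :::.-------======::::   =########
```

```bash
python3 -m pendant '[[[0,0,1,0,0],[0,0,2,0,0],[0,0,2,0,0.28],[0,0,2,0,0.28],[0,0,2,0,0.28],[0,0,2,0,0.3],[0,0,2,0,0.34],[0,0,2,0,0.4],[0,0,2,0,0.45],[0,0,2,0,0.5]]]'; python3 - <<'E'
from h import *
s=r.state();e=np.array(s['eef_pos']);print(e,s['ft_force'])
a=cv2.cvtColor(r.read_camera('wrist'),cv2.COLOR_RGB2BGR);np.save('pics/w28.npy',a)
print('col',a[140:270:2,252,1].tolist())
S=np.array([.4935,.2395,0]);u=np.array([-.407,.914,0]);z=np.array([0,0,1])
for ox in(-3,0,3):
  for zz in(45,54):
    O=S+ox*u/1e3+z*zz/1e3;print(ox,zz,np.round(proj('wrist',[O-.052*u-.01125*z,O-.052*u+.01125*z,O-.04*u+.0121*z])[:,1],1))
E
```

```text
time: 60.58
eef_pos: [0.4899, 0.2285, 0.0325]
tool_rot: [0.839, -0.545, -0.001, 0.002]
ft_force: [-0.3, 0.4, 0.4]
finger_gap: 0.507
[0.4899409  0.22849767 0.03253985] [-0.33438082  0.40036745  0.36218359]
col [141, 142, 127, 101, 131, 145, 150, 150, 149, 150, 148, 149, 148, 148, 148, 147, 147, 144, 90, 87, 87, 88, 89, 88, 72, 68, 67, 68, 67, 69, 69, 82, 101, 104, 105, 104, 103, 101, 100, 100, 100, 101, 101, 102, 102, 101, 99, 102, 101, 102, 101, 101, 101, 101, 100, 100, 100, 101, 101, 99, 82, 80, 81, 80, 80]
-3 45 [160.9 175.7 206.5]
-3 54 [166.3 183.2 216. ]
0 45 [167.5 183.4 213.7]
0 54 [173.3 191.3 223.7]
3 45 [174.1 190.9 220.9]
3 54 [180.2 199.4 231.2]
```

```bash
python3 - <<'E'
from h import *
a=np.load('pics/w28.npy')
S=np.array([.4935,.2395,0]);u=np.array([-.407,.914,0]);v=np.array([.914,.407,0]);z=np.array([0,0,1])
print(np.round(proj('wrist',[S-.052*u+.008*z,S-.052*u,S-.037*u+.018*v+.053*z,S-.037*u-.018*v+.053*z,S-.029*u-.018*v+.053*z]),1).tolist())
for dx in(-46,-40,40,46): print(dx,a[140:240:2,252+dx,1].tolist())
for row in(184,196,210,225,240):print(row,a[row,196:312:3,1].tolist())
E
```

```text
[[238.8, 154.3], [239.4, 150.9], [189.9, 216.7], [280.1, 216.5], [279.6, 234.6]]
-46 [142, 142, 98, 113, 137, 149, 149, 149, 149, 149, 146, 139, 146, 147, 148, 148, 148, 133, 89, 89, 87, 84, 84, 84, 83, 84, 83, 84, 89, 87, 87, 86, 83, 84, 86, 86, 84, 84, 92, 107, 114, 117, 118, 117, 117, 117, 130, 188, 185, 104]
-40 [142, 142, 106, 110, 135, 148, 148, 148, 148, 148, 149, 148, 148, 148, 148, 147, 147, 133, 87, 83, 82, 82, 82, 84, 83, 82, 67, 65, 69, 81, 83, 81, 81, 79, 79, 79, 82, 82, 82, 81, 82, 83, 85, 83, 96, 101, 101, 101, 101, 88]
40 [197, 198, 197, 173, 142, 126, 125, 132, 130, 132, 132, 130, 133, 134, 136, 136, 141, 141, 141, 140, 141, 142, 141, 142, 142, 142, 143, 142, 142, 142, 142, 142, 142, 142, 142, 142, 142, 142, 147, 183, 181, 146, 179, 185, 185, 185, 185, 185, 185, 185]
46 [198, 198, 198, 193, 144, 142, 142, 142, 142, 143, 142, 142, 142, 143, 142, 142, 142, 142, 142, 143, 143, 142, 143, 142, 142, 142, 143, 142, 143, 142, 142, 142, 143, 142, 142, 142, 142, 142, 192, 198, 198, 188, 185, 185, 185, 185, 185, 185, 185, 183]
184 [114, 87, 89, 87, 84, 82, 84, 85, 85, 84, 83, 8
[... 166 characters left out ...]
6, 67, 67, 68, 67, 66, 68, 69, 69, 69, 67, 67, 68, 71, 86, 87, 88, 89, 89, 145, 143, 147, 122, 142, 142, 143, 142, 143, 142, 143]
210 [121, 120, 122, 97, 119, 76, 85, 92, 97, 100, 103, 106, 105, 107, 108, 109, 106, 105, 106, 102, 95, 89, 83, 117, 117, 118, 145, 147, 146, 143, 141, 134, 142, 142, 142, 155, 197, 198, 198]
225 [119, 118, 119, 117, 117, 94, 89, 96, 101, 103, 105, 107, 108, 109, 110, 111, 108, 103, 102, 100, 96, 86, 181, 195, 192, 138, 150, 149, 133, 115, 108, 174, 185, 185, 185, 185, 187, 196, 198]
240 [66, 66, 64, 19, 49, 93, 85, 84, 85, 85, 99, 102, 101, 103, 102, 104, 101, 99, 103, 101, 103, 103, 184, 192, 196, 197, 198, 197, 194, 195, 169, 184, 185, 185, 181, 22, 36, 69, 69]
```

```bash
python3 -m pendant '[[[3,4,0,0,0.5],[0,12,-3,0,0.5],[0,16.3,-6,0,0.5],[0,16.3,-6,0,0.5],[0,16.3,-6,0,0],[0,16.3,-6,0,0],[0,16.3,-6,0,0],[0,16.3,-6,0,0],[0,16.3,-6,0,0],[0,16.3,-3,0,0]]]' && python3 -m pendant '[[[0,0,2,0,0],[2,-4,2,0,0],[4,-9,2,0,0],[5.7,-12.8,2,0,0],[5.7,-12.8,2,0,0],[5.7,-12.8,0,0,0],[5.7,-12.8,-2,0,0],[5.7,-12.8,-3,0,0],[5.7,-12.8,-3,0,0],[5.7,-12.8,-3,0,0]]]'; python3 - <<'E'
from h import *
s=r.state();e=np.array(s['eef_pos']);print(e,s['ft_force'],s['torque'])
S=np.array([.4935,.2395]);u=np.array([-.407,.914]);v=np.array([.914,.407]);print('stand x,lat',(e[:2]-S)@u*1e3,(e[:2]-S)@v*1e3)
a=cv2.cvtColor(r.read_camera('wrist'),cv2.COLOR_RGB2BGR);np.save('pics/w29.npy',a)
print('col',a[120:250:2,252,1].tolist());print(a[120:250:2,212,1].tolist())
E
```

```text
time: 61.47
eef_pos: [0.4911, 0.2452, 0.0298]
tool_rot: [0.839, -0.545, -0.0, 0.001]
ft_force: [1.2, 1.2, -6.5]
finger_gap: 0.233
time: 62.3
eef_pos: [0.4974, 0.2331, 0.0276]
tool_rot: [0.839, -0.544, 0.0, 0.0]
ft_force: [0.2, -1.9, -3.3]
finger_gap: 0.23
[0.49744774 0.23309009 0.0276365 ] [ 0.15266516 -1.86103996 -3.3467569 ] [-0.17596005  0.0683541   0.02797018]
stand x,lat -7.465388975707338 0.9994048880366546
col [141, 141, 142, 141, 142, 141, 141, 141, 141, 141, 141, 141, 104, 110, 135, 126, 119, 77, 67, 68, 67, 68, 62, 65, 93, 106, 107, 105, 105, 107, 108, 109, 109, 108, 108, 107, 107, 108, 109, 109, 97, 96, 100, 101, 101, 101, 101, 101, 101, 101, 102, 101, 101, 101, 101, 101, 101, 101, 101, 101, 102, 101, 101, 101, 101]
[141, 141, 141, 141, 142, 141, 142, 141, 141, 141, 142, 139, 91, 119, 138, 148, 146, 145, 116, 57, 51, 50, 51, 97, 147, 146, 147, 147, 147, 144, 120, 120, 120, 119, 112, 104, 92, 87, 86, 86, 86, 85, 86, 84, 105, 143, 142, 143, 141, 140, 142, 143, 142, 141, 121, 117, 116, 128, 189, 189, 190, 189, 190, 183, 28]
```

```bash
python3 -m pendant '[[[0.5,0,-1,0,0],[0.5,0,-2,0,0],[0.5,0,-2,0,0],[0.5,0,-2,0,0.3],[0.5,0,-2,0,0.4],[0.5,0,-2,0,0.55],[0.5,0,5,0,0.6],[0.5,0,30,0,0.7],[0.5,0,65,0,0.8],[0.5,0,90,0,0.8]]]'; python3 - <<'E'
from h import *
s=r.state();e=np.array(s['eef_pos']);print(e,s['ft_force'])
r.read_camera('wrist');s=r.state();e=np.array(s['eef_pos'])
a=cv2.cvtColor(r.read_camera('wrist'),cv2.COLOR_RGB2BGR);np.save('pics/w30.npy',a)
S=np.array([.4935,.2395,0]);u=np.array([-.407,.914,0]);v=np.array([.914,.407,0]);z=np.array([0,0,1])
O=S+.045*z
P=[S-.052*u+.008*z,S+.052*u+.008*z,S-.037*u+.018*v+.053*z,S-.037*u-.018*v+.053*z,S+.037*u+.018*v+.053*z,O-.052*u+.01125*z,O-.04*u+.0121*z,O+.04*u+.0121*z,O+.07*u+.0075*z,O-.052*u-.01125*z]
print(np.round(proj('wrist',P)).tolist())
c=int(proj('wrist',[O])[0,0])
for dx in(0,-6,34,-34): print(dx,a[90:330:3,c+dx,1].tolist())
g=cv2.resize(a[:,:,1],(128,96),interpolation=cv2.INTER_AREA);ch=" .:-=+*#%@";x0=c//4-16
for row in range(24,82): print(row*4,''.join(ch[min(9,int(q)//24)] for q in g[row,x0:x0+36]))
E
```

```text
time: 63.18
eef_pos: [0.4985, 0.2334, 0.1199]
tool_rot: [0.839, -0.544, 0.0, -0.001]
ft_force: [1.0, -0.6, 0.7]
finger_gap: 0.801
[0.49845068 0.23338864 0.11990649] [ 1.04027921 -0.59143613  0.70897853]
[[263.0, 126.0], [262.0, 246.0], [236.0, 159.0], [291.0, 159.0], [238.0, 258.0], [264.0, 138.0], [264.0, 156.0], [263.0, 265.0], [262.0, 296.0], [263.0, 132.0]]
0 [125, 125, 125, 125, 125, 125, 125, 125, 125, 124, 90, 61, 66, 96, 98, 98, 97, 99, 99, 86, 89, 88, 88, 88, 89, 89, 89, 131, 134, 134, 134, 136, 136, 136, 136, 135, 136, 136, 136, 136, 121, 121, 122, 122, 133, 137, 133, 123, 123, 123, 124, 124, 125, 124, 124, 133, 134, 133, 133, 133, 133, 132, 132, 132, 131, 129, 166, 165, 166, 166, 165, 166, 166, 166, 166, 167, 178, 178, 178, 178]
-6 [125, 125, 125, 125, 125, 124, 125, 125, 125, 125, 94, 61, 70, 86, 87, 86, 89, 90, 90, 86, 87, 87, 87, 87, 87, 91, 130, 130, 129, 130, 129, 129, 128, 129, 129, 129, 129, 129, 129, 116, 116, 116, 116, 117, 116, 117, 117, 117, 118, 117, 117, 117, 116, 117, 115, 122, 121, 122, 123, 123, 124, 125, 126, 126, 128, 126, 166, 166, 166, 166, 166, 165, 16
[... 2523 characters left out ...]
.  
260 *************==+++=**********====.  
264 *************==+++=*********==::-   
268 *************==+++=*********+:...   
272 *************==+++=*********+..:.   
276 *************==+++=**********.:::   
280 *************+=+++***********=:::   
284 ***************++*************=::   
288 *******************************+:.  
292 *********************************:  
296 **********************************. 
300 **********************************- 
304 ##********************************+ 
308 #########**************************.
312 ##############*********************-
316 #############################******+
320 ###################################*
324 *###################################
```

```bash
python3 - <<'E'
from plant import r
s=r.state();print(s['time'],s['ft_force'],s['finger_gap']);print(r.job_done())
E
```

```text
63.2833 [ 0.88806286 -0.33583966 -0.09881307] 0.8014221328887037
the job is handed in; nothing more can be done
None
```

The job is done and was handed in at 63.3 s: go end pushed home, no-go end held against the same bore, gauge back in its stand. No verdict was reported.

**What I did:**
- **Tilting the gauge:** the pendant cannot tilt the tool, so I tilted the gauge in the grip by pressing it over a saddle edge.
- **Go end:** I pushed it into the front bore until the handle met the flange. The first try jammed about 15 mm short at roughly 28 N. I re-gripped near the no-go end, steepened the gauge, and it slid home. At the stop, about 13 N gave no further travel.
- **No-go end:** I laid the gauge down, re-gripped it and tilted it the other way. I held its face on the flange at about 6 N for roughly a second, after a first touch of about 10 N. It did not enter.
- **Return:** I laid the gauge in both saddles, let go and backed off.

**Last checks:**
- **Home depth:** about a 1 mm sliver showed at the top of the flange with the go end home. I read it as slight tilt or a chamfer.
- **Squareness:** side view and wrist view gave tilts of about 45° and 42° for the no-go end before contact, so it is good to about 3°. The flange-to-edge gap in the wrist view matched a square face.
- **Laying back:** on the first try the gauge was about 14 mm off along the stand. I corrected it, and the wrist image then put it within about 2 mm. That last check was from pixel values, because my picture views were used up.
- **Bystanders:** the bottle, beaker and tube tray were never approached. I did not check them again at the end.

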